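# File the fret ends on both edges of a neck blank

### The job

Dress the fret ends along both long edges of the fretted neck blank. Lay the edge that faces the long file at the start flat against the file at its open end, with the rear quarter or so of the blank still sticking out before the file, and slide the blank along, bearing steadily but not hard on the file the whole way, until its end meets the stop; then take it off, turn it end for end with the frets still up, and run its other edge along the file from the open end to the stop in the same way. Leave it lying there, flat against the file and up to the stop, and do not disturb the other things on the bench.

Things in the scene. Friction and masses are not known exactly. Their poses are not given: they have to be found in the camera images.
- blank: Loose neck blank, light maple with a dark fingerboard and steel frets on top: a plain block 48 mm wide (x), 200 long (y), 30 high (z), 0.2 to 0.45 kg. Origin at the centre of its underside, z up. The frets lie wider apart towards its -y end. Its +x long edge (edge1) roughly faces the file at the start.
- edge1 (a point): Middle of the blank's +x long side face, 15 mm up: the edge to be filed first.
- edge2 (a point): Middle of the blank's -x long side face, 15 mm up: the edge to be filed second.
- jig: Fixed jig. Origin on the bench, mid-length of the file, at its working face (at rest); y runs along the file from its open entry end (y -125 mm) to the stop; x points into the file, away from the robot. Base and back rail behind the file: to x 75 mm, 40 high. Stop: post x -38 to -14, y 175 to 195, 34 high; foot plate x -46 to -6, y 195 to 235, 5 high. Open bench between file end (y 125) and stop.
- file: Steel bar 250 mm long (y), 12 thick (x), flat working face 6 to 38 mm above the bench. Origin on the bench below the face's middle, axes as the jig's. It floats on stiff rubber mounts that give towards +x, 8 mm at most. Good filing pressure is 3 to 12 N square to the face: under 2 N it does not cut, 25 N ruins the mounts.
- can: Bystander: metal can, 66 mm across, 120 mm high; origin at the centre of its underside.
- jar: Bystander: small amber jar, 48 mm across, 80 mm high; origin at the centre of its underside.
- tape: Bystander: roll of paper tape lying flat, 76 mm across, 20 mm high; origin at the centre of its underside.
- driver: Bystander: screwdriver lying on the bench along its x, about 200 mm long; origin near its middle.
Not all that is in view belongs to the job. Of the things like the blank, leave any that is green, orange or purple; of the rest the larger one is meant.

How it is judged:
By the outcome, as a careful person would: the job done as asked, in the order asked, and still so for the second after the job is handed in, with the robot touching nothing.
It also fails if it takes over 72 s, if anything falls off the work surface, if the arm or the gripper's body presses on something with over 40 N, if the wrist force passes 120 N, or if a joint passes its speed limit or range.

### The arm

A 6-joint arm with a two-finger parallel gripper is mounted at the origin on the work surface. World frame = base frame: x ahead of the robot, y to its left, z up, the work surface at z = 0. Lengths are in mm, angles in rad, forces in N, time in s.
With the tool pointing down it reaches from about 350 to 975 mm from the base axis. Payload 7.1 kg.
Tool frame: the origin (TCP) lies between the finger pads; the fingertips stand 8 mm ahead of it and the grasp point (between the pads) lies 11 mm behind it; x points along the fingers, y is the direction in which the jaws open and shut, and the axes are right-handed (so a half turn about x gives the same grasp; the last joint's range is limited). The gripper opens to 88 mm and grips with 3 to 60 N. Pads are 20 mm wide; open, the fingers measure 115 mm over their backs; the gripper's body (75 mm by 178 mm) begins 61 mm behind the grasp point.
Start: joints at [-1.232, 0.423, 1.63, -0, 1.089, -0.019], TCP at [218.901, -585.395, 230.675] pointing down, gripper open.
Joint ranges: [-3, 3], [-0.9, 2.11], [0.09, 2.58], [-1.31, 4.45], [0.11, 2.69], [-2.54, 2.54]. Speed limits (rad/s): [2.39, 2.39, 3.01, 3.14, 3.14, 3.14].

### API

Orientations are given as a rotation vector (axis times angle).
In Python, from workcell import ctrl gives the robot as it stands.
- The arm moves only by the tool apply_moves, never from a script. Its argument "increments" is a list of rows, each an object with "gripper": the opening in per cent of the stroke, from 0 (shut) to 100 (fully open); "delta_pos": the shift along the tool's x, y, z in cm, a list of three; "dr": the turn, a rotation vector about the tool's x, y, z in rad, a list of three. In form: [{"gripper": gripper, "delta_pos": [dx, dy, dz], "dr": [ax, ay, az]}, ...]. A call has exactly 5 rows; each row shifts and turns the commanded pose from where the row before left it, along the tool's axes as they then stand; what a row does not reach is not made up. A row lasts 1/12 s, in which the tool goes at most 41.7 mm and 7.16 degrees, less where a joint would pass 70% of its speed; a pose out of reach is approached as far as the arm can. A call with a gripper value outside its range is refused whole. The fingers move at their own pace and stop on an object; the grip force is fixed at half the most. Time passes only in rows, so rows that do not move let the fingers close, or fill a call up. It gives the time, the measured TCP pose, the force and the opening at its end, in the units of the state.
- ctrl.get_obs(): the state, without advancing time (a new reading comes with each control period).
- ctrl.get_image(name): name is "scene" or "top" or "wrist"; returns a dict with "img" (384x512x3 uint8, red, green, blue), "range_z" (384x512 float32, mm along the optical axis (not along the pixel's ray), 0 where there is no reading), "mtx" (3x3 intrinsics, pixels), "rvec" (rotation vector, rad) and "tvec" (3), from world to camera coordinates, as OpenCV has them. Camera axes: x right, y down, z forward; pixel columns grow to the right and rows downward; lengths in mm; the calibration is good to about 2 mm. The wrist camera is an equidistant fisheye: a pixel r from the principal point sees the ray r / f radians off the axis. A picture is of the moment at which its call begins.
- ctrl.close_job(): hands the job in, once; it reports no verdict.
The state is a dict: "t": time; "qpos": joint angles; "qvel": joint speeds; "joint_torque": joint torques, N m; "ee_pos": TCP position; "orientation": TCP orientation; "ft_force": force on the tool from outside, world axes, zero at the start; "moment": the same for the moment, N m; "width": finger opening in mm.
Only numpy, scipy, OpenCV 4.12 (cv2) and the standard library are available. Lean on these libraries where they do the work, as an engineer would, in place of code of your own. Each camera call takes 0.05 s, during which the arm holds its last target. There are 200 camera calls.

## Working session

There is one attempt and no reset: what is moved stays moved. The work goes in short steps, Python scripts to look and compute and a tool call to move; the robot and the scene stay as the last step left them, time stands still between calls to the robot, and variables do not carry over. Pictures are saved under pics/ and viewed, about 8 in all and at most 12, crops included, and the job is handed in when it is done.

Besides the shell and the picture viewer there is one more tool, called as name(argument=value, ...), one argument or row to a line, values as JSON. apply_moves: Moves the arm, as the interface text tells. Its arguments: {"type":"object","properties":{"increments":{"type":"array","items":{"type":"object","properties":{"gripper":{"type":"number"},"delta_pos":{"type":"array","items":{"type":"number"}},"dr":{"type":"array","items":{"type":"number"}}}}}},"required":["increments"]}

```bash
ls; mkdir -p pics; python3 - <<'E'
from workcell import ctrl
import cv2,numpy as np
print(ctrl.get_obs())
for n in ["scene","top"]:
    d=ctrl.get_image(n); np.savez(f"pics/{n}0.npz",**d)
    cv2.imwrite(f"pics/{n}0.png",d["img"][:,:,::-1]); print(n,d["mtx"],d["rvec"],d["tvec"])
E
```

```text
pics
{'t': 0.0, 'qpos': array([-1.23197424e+00,  4.23847355e-01,  1.63070624e+00,  5.77268630e-05,
        1.08856165e+00, -1.90118333e-02]), 'qvel': array([ 5.12150685e-05, -2.27710795e-04,  3.46655807e-04, -1.35542750e-03,
        2.02029107e-03,  1.86762075e-03]), 'joint_torque': array([ 1.04551811e-03, -5.44614208e+01, -2.73672831e+01,  6.43700059e-02,
        2.27170897e-02, -9.82273582e-05]), 'ee_pos': array([ 218.7540821 , -584.88450499,  229.8912271 ]), 'orientation': array([ 2.02693622,  0.36813748, -2.02733166]), 'ft_force': array([-0.92800499,  0.15292026, -0.11795228]), 'moment': array([-0.02529988,  0.01806694,  0.0999605 ]), 'width': 87.77670771625083}
scene [[457.94144946   0.         261.6695058 ]
 [  0.         457.94144946 194.26832217]
 [  0.           0.           1.        ]] [ 1.34153443  2.08310617 -1.02456178] [ 209.73031814 -262.14801092 1710.75033197]
top [[374.61903315   0.         254.52965879]
 [  0.         374.61903315 192.87188246]
 [  0.           0.           1.        ]] [ 2.16316465 -2.18008248  0.09820256] [ 17.71867448 510.26781125 996.54201096]
```

View pics/top0.png

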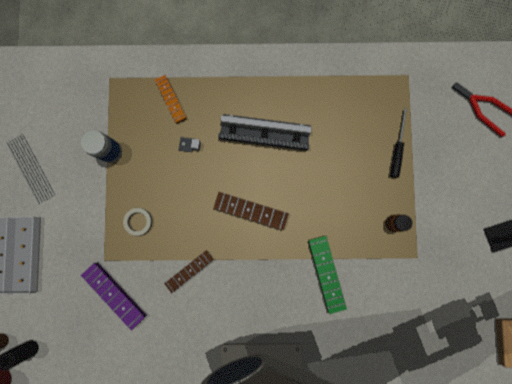

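View pics/scene0.png

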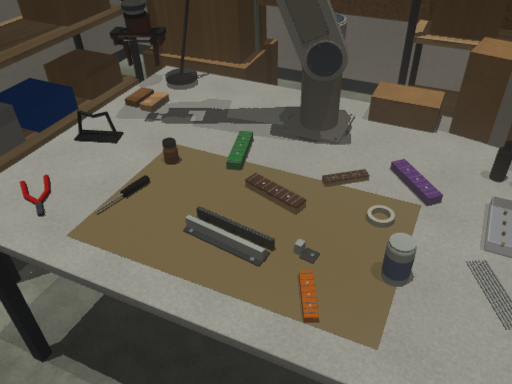

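Candidates in the top view: brown (250,211), small brown (189,271), green (327,274), orange (171,99) and purple (113,295). Coloured ones are excluded, and of the two brown the larger is (250,211), which also lies facing the file. I'll confirm it with a crop and measure.

```bash
cat > h.py <<'E'
import cv2,numpy as np
def cam(d):
    R=cv2.Rodrigues(d["rvec"])[0]; return R,np.asarray(d["tvec"]).ravel(),d["mtx"]
def ray(d,uv,z):
    R,t,K=cam(d); uv=np.atleast_2d(uv).astype(float)
    r=np.c_[uv,np.ones(len(uv))]@np.linalg.inv(K).T@R; c=-R.T@t
    return c+r*((z-c[2])/r[:,2])[:,None]
def cloud(d):
    R,t,K=cam(d); Z=d["range_z"]; v,u=np.mgrid[:Z.shape[0],:Z.shape[1]]
    p=np.stack([(u-K[0,2])/K[0,0]*Z,(v-K[1,2])/K[1,1]*Z,Z],-1)
    return (p-t)@R
E
python3 - <<'E'
from h import *
d=dict(np.load("pics/top0.npz")); P=cloud(d); H=P[...,2]
m=((H>12)&(H<200)&(d["range_z"]>0)).astype(np.uint8)
n,l,s,c=cv2.connectedComponentsWithStats(m)
for i in range(1,n):
    if s[i,4]<25: continue
    q=P[l==i]; zt=np.percentile(q[:,2],80)
    k=cv2.findContours((l==i).astype(np.uint8),0,1)[0][0][:,0]
    w=ray(d,k,zt)[:,:2].astype(np.float32); r=cv2.minAreaRect(w)
    print(c[i].round(),s[i,4],"ztop",zt.round(1),"rect",np.round(r[0],1),np.round(r[1],1),round(r[2],1), d["img"][l==i].mean(0).round())
im=d["img"][:,:,::-1]
a=cv2.resize(im[100:260,140:340],None,fx=4,fy=4,interpolation=cv2.INTER_CUBIC)[:600]
cv2.imwrite("pics/crop0.png",a)
E
```

```text
[170.  98.] 583 ztop 21.5 rect [779.2 248.6] [141.3  33.4] 25.9 [135.  86.  36.]
[483. 106.] 559 ztop 17.0 rect [ 752.5 -623.6] [193.6  83.2] 53.9 [113.  41.  39.]
[398. 153.] 417 ztop 25.6 rect [ 647.5 -386.9] [ 26.8 196.6] 78.3 [42. 41. 39.]
[264. 132.] 1513 ztop 40.1 rect [675.7 -14.2] [249.3  69.1] 81.8 [81. 83. 83.]
[100. 146.] 908 ztop 120.0 rect [623.2 397.2] [107.4  63.6] 63.0 [89. 93. 92.]
[195. 144.] 84 ztop 34.8 rect [646.1 175.2] [22.1 25. ] 89.5 [123. 125. 125.]
[251. 210.] 1324 ztop 31.0 rect [463.7  24.8] [199.5  48.1] 72.2 [80. 61. 48.]
[137. 221.] 350 ztop 21.1 rect [436.6 333.6] [76.4 70.4] 89.6 [134. 133. 118.]
[399. 222.] 402 ztop 81.0 rect [ 426.3 -353.9] [66.4 43.2] 89.6 [41. 34. 29.]
[ 19. 256.] 1067 ztop 33.8 rect [350.6 646.7] [105.1 202.8] 89.6 [103. 104. 104.]
[327. 274.] 1450 ztop 31.1 rect [ 293.  -176.5] [200.8  50. ] 14.3 [ 54. 108.  64.]
[501. 238.] 93 ztop 63.5 rect [ 384.7 -620.7] [54.  18.2] 85.9 [15. 15. 15.]
[188. 271.] 685 ztop 22.5 rect [302.1 192.8] [ 33.8 142.5] 38.1 [75. 58. 47.]
[113. 295.] 1577 ztop 30.4 rect [242.  390.7] [200.1  55.2] 44.2 [80. 50. 96.]
[505. 341.] 618 ztop 31.9 rect [ 116.1 -631.8] [ 36.4 122.1] 86.1 [99. 77. 52.]
[  2. 341.] 72 ztop 27.8 rect [125.4 676.6] [35.8 15.8] 3.2 [34. 22. 15.]
[ 15. 358.] 760 ztop 100.3 rect [104.1 603.4] [ 61.6 121.1] 49.4 [23. 20. 19.]
[286. 353.] 440 ztop 14.7 rect [ 93.2 -62.2] [121.5  56.4] 66.9 [57. 55. 51.]
[238. 352.] 318 ztop 14.4 rect [95.6 57.7] [ 48.2 112.5] 14.1 [71. 69. 64.]
```

View pics/crop0.png

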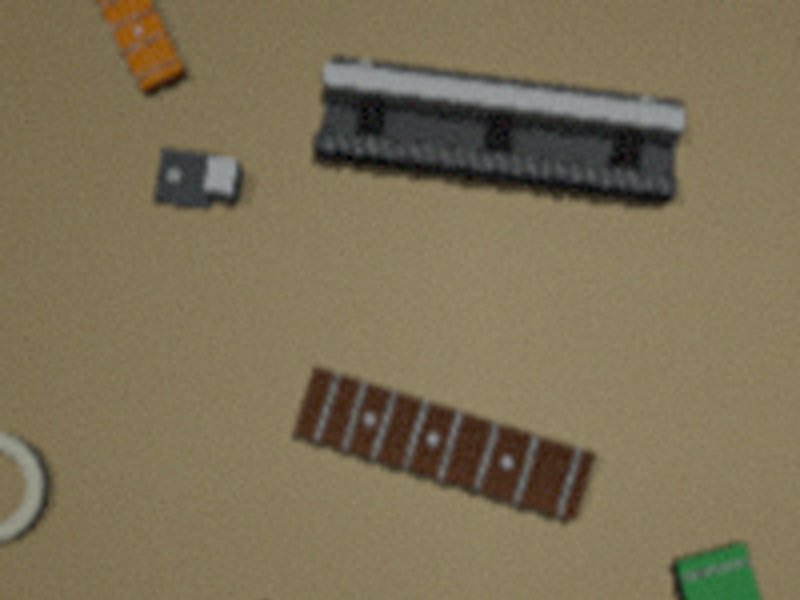

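The crop shows the large brown blank at crop (445,443). Its frets are wider apart to the right (−y), so the edge facing up is edge1, toward the file at crop (495,130). The stop post is at (220,172). Next I'll fit the jig frame.

```bash
cat >> h.py <<'E'
from scipy.spatial.transform import Rotation as Ro
E
python3 - <<'E'
from h import *
d=dict(np.load("pics/top0.npz")); P=cloud(d); H=P[...,2]
R,t,K=cam(d); print("cam",-R.T@t)
m=(H>34)&(H<45)&(P[...,0]>600)&(P[...,0]<760)&(abs(P[...,1]+14)<150)
q=P[m]; A=[]
# front edge: lowest row of mask in each column; rear of rail: highest
for name,f in (("front",np.max),("back",np.min)):
    uv=[]
    for u in range(222,309):
        r=np.where(m[:,u])[0]
        if len(r): uv.append((u,f(r)+(0.5 if f is np.max else -0.5)))
    w=ray(d,uv,38 if name=="front" else 40)[:,:2]
    k=np.ones(len(w),bool)
    for _ in range(4):
        c=np.polyfit(w[k,1],w[k,0],1); e=w[:,0]-np.polyval(c,w[:,1]); k=abs(e)<2.5
    print(name,c,np.degrees(np.arctan(c[0])),k.sum(),e[k].std())
    print(" ymin/max",w[:,1].min(),w[:,1].max())
r=cv2.minAreaRect(q[:,:2].astype(np.float32)); print(r, cv2.boxPoints(r))
o=d["mtx"]
# stop post
s=(H>28)&(H<40)&(P[...,0]>620)&(P[...,0]<670)&(P[...,1]>150)&(P[...,1]<200)
k=cv2.findContours(s.astype(np.uint8),0,1)[0][0][:,0]
print("post",cv2.minAreaRect(ray(d,k,34)[:,:2].astype(np.float32)), P[s].mean(0))
from workcell import ctrl
ob=ctrl.get_obs(); M=Ro.from_rotvec(ob["orientation"]).as_matrix(); print(M.round(3)); print(ob["ft_force"])
E
```

```text
cam [ 414.70221862   10.5361844  1040.04530138]
front [1.42286725e-01 6.49040739e+02] 8.098070893795514 87 0.8513183882132165
 ymin/max -132.47298376019955 101.20561855789323
back [1.40250118e-01 7.09965393e+02] 7.983665126693624 87 0.8080230065643215
 ymin/max -133.4658627215721 101.0573735485705
((677.5698852539062, -14.484848022460938), (250.06222534179688, 60.89213943481445), 82.05742645263672) [[ 630.13904  -134.1095  ]
 [ 690.447    -142.52359 ]
 [ 725.00073   105.1398  ]
 [ 664.69275   113.553894]]
post ((647.6854858398438, 176.66624450683594), (19.312511444091797, 22.243114471435547), 89.51554107666016) [647.63419917 175.95192732  33.8033181 ]
[[-0.     0.35  -0.937]
 [ 0.001 -0.937 -0.35 ]
 [-1.    -0.001 -0.   ]]
[0.01084875 0.6584115  0.40718745]
```

```bash
cat >> h.py <<'E'
O=np.array([647.5,-10.3]); PSI=np.radians(-8.05)
EX=np.array([np.cos(PSI),np.sin(PSI)]); EY=np.array([-EX[1],EX[0]])
J=lambda x,y:O+x*EX+y*EY            # jig -> world
def pose(ob):
    M=Ro.from_rotvec(ob["orientation"]).as_matrix()
    return np.asarray(ob["ee_pos"]),np.degrees(np.arctan2(M[1,1],M[0,1])),M
def jig(p): q=np.asarray(p)[:2]-O; return np.array([q@EX,q@EY])
rot=lambda a:np.array([[np.cos(a),-np.sin(a)],[np.sin(a),np.cos(a)]])
def plan(p,yaw,q,yaw2,n=None,vmax=32):
    """n equal rows from p,yaw to q,yaw2 (tool pointing down)"""
    p,q=np.array(p,float),np.array(q,float); a=np.radians(yaw); da=np.radians((yaw2-yaw+180)%360-180)
    if n is None: n=5*int(np.ceil(max(np.linalg.norm(q-p)/vmax,abs(da)/.11)/5)) or 5
    S=sum(rot(a+i*da/n) for i in range(n)); b=np.linalg.solve(S,(q-p)[:2])
    print(n,"rows delta_pos cm",(np.array([-(q-p)[2]/n,b[0],-b[1]])/10).round(3).tolist(),"dr",[round(-da/n,4),0,0])
def now(v=True):
    from workcell import ctrl
    ob=ctrl.get_obs(); p,y,M=pose(ob)
    if v: print("t",round(ob["t"],2),"pos",p.round(1),"yaw",round(y,2),"jig",jig(p).round(1),"Fjig",jig(ob["ft_force"][:2]+O).round(1),"Fz",round(ob["ft_force"][2],1),"w",round(ob["width"],1),"q6",round(ob["qpos"][5],2),"tilt",M[:,0].round(3))
    return p,y
E
python3 - <<'E'
from h import *
p,y=now(); plan(p,y,[463.7,24.8,120],-17.8)
E
```

```text
t 0.1 pos [ 218.7 -584.9  230. ] yaw -69.5 jig [-344.1 -629. ] Fjig [-0.1  0.7] Fz 0.4 w 87.7 q6 -0.02 tilt [-0.     0.001 -1.   ]
25 rows delta_pos cm [0.44, -1.054, -2.507] dr [np.float64(-0.0361), 0, 0]
```

apply_moves(
  increments=[
    {"gripper": 100, "delta_pos": [0.44, -1.05, -2.5], "dr": [-0.036, 0, 0]},
    {"gripper": 100, "delta_pos": [0.44, -1.05, -2.5], "dr": [-0.036, 0, 0]},
    {"gripper": 100, "delta_pos": [0.44, -1.05, -2.5], "dr": [-0.036, 0, 0]},
    {"gripper": 100, "delta_pos": [0.44, -1.05, -2.5], "dr": [-0.036, 0, 0]},
    {"gripper": 100, "delta_pos": [0.44, -1.05, -2.5], "dr": [-0.036, 0, 0]},
  ],
)

```text
t: 0.52
ee_pos: [311.1, -484.6, 208.1]
orientation: [1.917, 0.531, -1.918]
ft_force: [0.7, -0.2, 0.8]
width: 88.0
```

apply_moves(
  increments=[
    {"gripper": 100, "delta_pos": [0.44, -1.05, -2.5], "dr": [-0.036, 0, 0]},
    {"gripper": 100, "delta_pos": [0.44, -1.05, -2.5], "dr": [-0.036, 0, 0]},
    {"gripper": 100, "delta_pos": [0.44, -1.05, -2.5], "dr": [-0.036, 0, 0]},
    {"gripper": 100, "delta_pos": [0.44, -1.05, -2.5], "dr": [-0.036, 0, 0]},
    {"gripper": 100, "delta_pos": [0.44, -1.05, -2.5], "dr": [-0.036, 0, 0]},
  ],
)

```text
t: 0.93
ee_pos: [383.3, -370.0, 186.3]
orientation: [1.803, 0.679, -1.803]
ft_force: [0.5, 0.3, -0.2]
width: 87.9
```

apply_moves(
  increments=[
    {"gripper": 100, "delta_pos": [0.44, -1.05, -2.5], "dr": [-0.036, 0, 0]},
    {"gripper": 100, "delta_pos": [0.44, -1.05, -2.5], "dr": [-0.036, 0, 0]},
    {"gripper": 100, "delta_pos": [0.44, -1.05, -2.5], "dr": [-0.036, 0, 0]},
    {"gripper": 100, "delta_pos": [0.44, -1.05, -2.5], "dr": [-0.036, 0, 0]},
    {"gripper": 100, "delta_pos": [0.44, -1.05, -2.5], "dr": [-0.036, 0, 0]},
  ],
)

```text
t: 1.35
ee_pos: [433.8, -244.4, 164.3]
orientation: [1.684, 0.813, -1.684]
ft_force: [0.9, 0.2, -0.1]
width: 87.7
```

apply_moves(
  increments=[
    {"gripper": 100, "delta_pos": [0.44, -1.05, -2.5], "dr": [-0.036, 0, 0]},
    {"gripper": 100, "delta_pos": [0.44, -1.05, -2.5], "dr": [-0.036, 0, 0]},
    {"gripper": 100, "delta_pos": [0.44, -1.05, -2.5], "dr": [-0.036, 0, 0]},
    {"gripper": 100, "delta_pos": [0.44, -1.05, -2.5], "dr": [-0.036, 0, 0]},
    {"gripper": 100, "delta_pos": [0.44, -1.05, -2.5], "dr": [-0.036, 0, 0]},
  ],
)

```text
t: 1.77
ee_pos: [460.9, -111.7, 142.3]
orientation: [1.561, 0.935, -1.561]
ft_force: [0.9, -0.5, -0.4]
width: 87.6
```

apply_moves(
  increments=[
    {"gripper": 100, "delta_pos": [0.44, -1.05, -2.5], "dr": [-0.036, 0, 0]},
    {"gripper": 100, "delta_pos": [0.44, -1.05, -2.5], "dr": [-0.036, 0, 0]},
    {"gripper": 100, "delta_pos": [0.44, -1.05, -2.5], "dr": [-0.036, 0, 0]},
    {"gripper": 100, "delta_pos": [0.44, -1.05, -2.5], "dr": [-0.036, 0, 0]},
    {"gripper": 100, "delta_pos": [0.44, -1.05, -2.5], "dr": [-0.036, 0, 0]},
  ],
)

```text
t: 2.18
ee_pos: [463.9, 23.6, 120.4]
orientation: [1.435, 1.046, -1.435]
ft_force: [0.1, 0.1, -0.9]
width: 87.8
```

apply_moves(
  increments=[
    {"gripper": 100, "delta_pos": [2.16, 0, 0], "dr": [0, 0, 0]},
    {"gripper": 100, "delta_pos": [2.16, 0, 0], "dr": [0, 0, 0]},
    {"gripper": 100, "delta_pos": [2.16, 0, 0], "dr": [0, 0, 0]},
    {"gripper": 100, "delta_pos": [2.16, 0, 0], "dr": [0, 0, 0]},
    {"gripper": 100, "delta_pos": [2.16, 0, 0], "dr": [0, 0, 0]},
  ],
)

```text
t: 2.6
ee_pos: [463.9, 22.5, 11.6]
orientation: [1.436, 1.045, -1.436]
ft_force: [0.4, 0.4, -0.1]
width: 87.7
```

apply_moves(
  increments=[
    {"gripper": 30, "delta_pos": [0, 0, 0], "dr": [0, 0, 0]},
    {"gripper": 30, "delta_pos": [0, 0, 0], "dr": [0, 0, 0]},
    {"gripper": 30, "delta_pos": [0, 0, 0], "dr": [0, 0, 0]},
    {"gripper": 30, "delta_pos": [0, 0, 0], "dr": [0, 0, 0]},
    {"gripper": 30, "delta_pos": [0, 0, 0], "dr": [0, 0, 0]},
  ],
)

```text
t: 3.02
ee_pos: [464.8, 22.3, 13.8]
orientation: [1.437, 1.043, -1.434]
ft_force: [0.2, 0.8, 0.1]
width: 58.0
```

```bash
python3 - <<'E'
from h import *
p,y=now()
t=J(-48,-75); c=[*p[:2],45]
plan(p,y,c,y,5); plan(c,y,[*t,45],-8.05); plan([*t,45],-8.05,[*t,p[2]+.7],-8.05,5)
E
```

```text
t 3.02 pos [464.8  22.3  13.8] yaw -17.94 jig [-185.5    6.7] Fjig [0.1 0.8] Fz 0.1 w 58.0 q6 0.34 tilt [ 0.002  0.    -1.   ]
5 rows delta_pos cm [-0.623, 0.0, -0.0] dr [np.float64(-0.0), 0, 0]
5 rows delta_pos cm [-0.0, 2.907, 1.342] dr [np.float64(-0.0345), 0, 0]
5 rows delta_pos cm [0.609, 0.0, -0.0] dr [np.float64(-0.0), 0, 0]
```

apply_moves(
  increments=[
    {"gripper": 30, "delta_pos": [0, 0, 0], "dr": [0, 0, 0]},
    {"gripper": 30, "delta_pos": [0, 0, 0], "dr": [0, 0, 0]},
    {"gripper": 30, "delta_pos": [0, 0, 0], "dr": [0, 0, 0]},
    {"gripper": 30, "delta_pos": [0, 0, 0], "dr": [0, 0, 0]},
    {"gripper": 30, "delta_pos": [0, 0, 0], "dr": [0, 0, 0]},
  ],
)

```text
t: 3.43
ee_pos: [463.6, 22.4, 13.4]
orientation: [1.436, 1.045, -1.436]
ft_force: [-3.3, 1.6, 9.0]
width: 47.9
```

```bash
python3 - <<'E'
from h import *
p,y=now()
E
```

```text
t 3.43 pos [463.6  22.4  13.4] yaw -17.93 jig [-186.7    6.6] Fjig [-3.5  1.1] Fz 9.0 w 47.9 q6 0.34 tilt [-0.001  0.    -1.   ]
```

apply_moves(
  increments=[
    {"gripper": 30, "delta_pos": [-0.62, 0, 0], "dr": [0, 0, 0]},
    {"gripper": 30, "delta_pos": [-0.62, 0, 0], "dr": [0, 0, 0]},
    {"gripper": 30, "delta_pos": [-0.62, 0, 0], "dr": [0, 0, 0]},
    {"gripper": 30, "delta_pos": [-0.62, 0, 0], "dr": [0, 0, 0]},
    {"gripper": 30, "delta_pos": [-0.62, 0, 0], "dr": [0, 0, 0]},
  ],
)

```text
t: 3.85
ee_pos: [464.1, 22.3, 44.5]
orientation: [1.436, 1.044, -1.436]
ft_force: [-0.6, 0.1, -3.4]
width: 47.8
```

apply_moves(
  increments=[
    {"gripper": 30, "delta_pos": [0, 2.91, 1.36], "dr": [-0.0345, 0, 0]},
    {"gripper": 30, "delta_pos": [0, 2.91, 1.36], "dr": [-0.0345, 0, 0]},
    {"gripper": 30, "delta_pos": [0, 2.91, 1.36], "dr": [-0.0345, 0, 0]},
    {"gripper": 30, "delta_pos": [0, 2.91, 1.36], "dr": [-0.0345, 0, 0]},
    {"gripper": 30, "delta_pos": [0, 2.91, 1.36], "dr": [-0.0345, 0, 0]},
  ],
)

```text
t: 4.27
ee_pos: [589.5, -79.9, 44.2]
orientation: [1.311, 1.14, -1.311]
ft_force: [-0.1, 0.0, -4.6]
width: 48.1
```

```bash
python3 - <<'E'
from h import *
p,y=now()
plan(p,y,[*J(-48,-77),15],-8.05,5)
E
```

```text
t 4.27 pos [589.5 -79.9  44.2] yaw -7.97 jig [-47.7 -77.1] Fjig [-0.1  0. ] Fz -4.6 w 48.1 q6 -0.02 tilt [-0. -0. -1.]
5 rows delta_pos cm [0.585, -0.006, -0.001] dr [np.float64(0.0003), 0, 0]
```

apply_moves(
  increments=[
    {"gripper": 30, "delta_pos": [0.6, 0, 0], "dr": [0, 0, 0]},
    {"gripper": 30, "delta_pos": [0.6, 0, 0], "dr": [0, 0, 0]},
    {"gripper": 30, "delta_pos": [0.6, 0, 0], "dr": [0, 0, 0]},
    {"gripper": 30, "delta_pos": [0.6, 0, 0], "dr": [0, 0, 0]},
    {"gripper": 30, "delta_pos": [0.6, 0, 0], "dr": [0, 0, 0]},
  ],
)

```text
t: 4.68
ee_pos: [587.2, -77.9, 13.0]
orientation: [1.311, 1.141, -1.313]
ft_force: [-11.0, 0.8, 46.6]
width: 48.0
```

apply_moves(
  increments=[
    {"gripper": 66, "delta_pos": [0.1, 0, 0], "dr": [0, 0, 0]},
    {"gripper": 66, "delta_pos": [0, 0, 0], "dr": [0, 0, 0]},
    {"gripper": 66, "delta_pos": [0, 0, 0], "dr": [0, 0, 0]},
    {"gripper": 66, "delta_pos": [0, 0, 0], "dr": [0, 0, 0]},
    {"gripper": 66, "delta_pos": [0, 0, 0], "dr": [0, 0, 0]},
  ],
)

```text
t: 5.1
ee_pos: [589.0, -78.6, 13.1]
orientation: [1.312, 1.139, -1.311]
ft_force: [0.5, 1.0, -0.3]
width: 58.0
```

apply_moves(
  increments=[
    {"gripper": 66, "delta_pos": [-0.9, 0, 0], "dr": [0, 0, 0]},
    {"gripper": 66, "delta_pos": [-0.9, 0, 0], "dr": [0, 0, 0]},
    {"gripper": 66, "delta_pos": [-0.9, 0, 0], "dr": [0, 0, 0]},
    {"gripper": 66, "delta_pos": [-0.9, 0, 0], "dr": [0, 0, 0]},
    {"gripper": 66, "delta_pos": [-0.9, 0, 0], "dr": [0, 0, 0]},
  ],
)

```text
t: 5.52
ee_pos: [589.0, -78.8, 59.2]
orientation: [1.312, 1.139, -1.311]
ft_force: [-0.1, 0.3, 0.4]
width: 57.9
```

```bash
python3 - <<'E'
from h import *
p,y=now()
plan(p,y,[*J(-83,-143),60],-86.05,15)
E
```

```text
t 5.52 pos [589.  -78.8  59.2] yaw -8.06 jig [-48.4 -76. ] Fjig [-0.2  0.3] Fz 0.4 w 57.9 q6 -0.01 tilt [ 0.001 -0.    -1.   ]
15 rows delta_pos cm [-0.005, 0.086, 0.537] dr [np.float64(0.0908), 0, 0]
```

apply_moves(
  increments=[
    {"gripper": 100, "delta_pos": [0, 0.086, 0.537], "dr": [0.0908, 0, 0]},
    {"gripper": 100, "delta_pos": [0, 0.086, 0.537], "dr": [0.0908, 0, 0]},
    {"gripper": 100, "delta_pos": [0, 0.086, 0.537], "dr": [0.0908, 0, 0]},
    {"gripper": 100, "delta_pos": [0, 0.086, 0.537], "dr": [0.0908, 0, 0]},
    {"gripper": 100, "delta_pos": [0, 0.086, 0.537], "dr": [0.0908, 0, 0]},
  ],
)

```text
t: 5.93
ee_pos: [584.6, -105.7, 58.7]
orientation: [1.636, 0.863, -1.634]
ft_force: [0.7, -0.9, -0.5]
width: 86.5
```

apply_moves(
  increments=[
    {"gripper": 100, "delta_pos": [0, 0.086, 0.537], "dr": [0.0908, 0, 0]},
    {"gripper": 100, "delta_pos": [0, 0.086, 0.537], "dr": [0.0908, 0, 0]},
    {"gripper": 100, "delta_pos": [0, 0.086, 0.537], "dr": [0.0908, 0, 0]},
    {"gripper": 100, "delta_pos": [0, 0.086, 0.537], "dr": [0.0908, 0, 0]},
    {"gripper": 100, "delta_pos": [0, 0.086, 0.537], "dr": [0.0908, 0, 0]},
  ],
)

```text
t: 6.35
ee_pos: [568.8, -127.7, 58.6]
orientation: [1.931, 0.511, -1.929]
ft_force: [-0.9, 0.1, -0.0]
width: 87.7
```

apply_moves(
  increments=[
    {"gripper": 100, "delta_pos": [0, 0.086, 0.537], "dr": [0.0908, 0, 0]},
    {"gripper": 100, "delta_pos": [0, 0.086, 0.537], "dr": [0.0908, 0, 0]},
    {"gripper": 100, "delta_pos": [0, 0.086, 0.537], "dr": [0.0908, 0, 0]},
    {"gripper": 100, "delta_pos": [0, 0.086, 0.537], "dr": [0.0908, 0, 0]},
    {"gripper": 100, "delta_pos": [0, 0.086, 0.537], "dr": [0.0908, 0, 0]},
  ],
)

```text
t: 6.77
ee_pos: [545.1, -140.5, 58.6]
orientation: [2.19, 0.069, -2.188]
ft_force: [-0.0, 0.3, -1.0]
width: 88.1
```

```bash
cat >> h.py <<'E'
def look(name,n="top",crop=None,f=1):
    from workcell import ctrl
    d=ctrl.get_image(n); np.savez(f"pics/{name}.npz",**d); im=d["img"][:,:,::-1]
    if crop: im=im[crop[1]:crop[3],crop[0]:crop[2]]
    cv2.imwrite(f"pics/{name}.png",cv2.resize(im,None,fx=f,fy=f,interpolation=cv2.INTER_CUBIC)); return d
E
python3 - <<'E'
from h import *
p,y=now()
plan(p,y,[*J(-83,-143),12],-86.05,5)
look("a1","top",(170,90,370,230),4); look("a1s","scene")
E
```

```text
t 6.77 pos [ 545.1 -140.5   58.6] yaw -86.35 jig [ -83.2 -143.3] Fjig [-0.1  0.3] Fz -1.0 w 88.1 q6 1.23 tilt [ 0.001 -0.    -1.   ]
5 rows delta_pos cm [0.932, -0.005, -0.005] dr [np.float64(-0.0011), 0, 0]
```

View pics/a1.png

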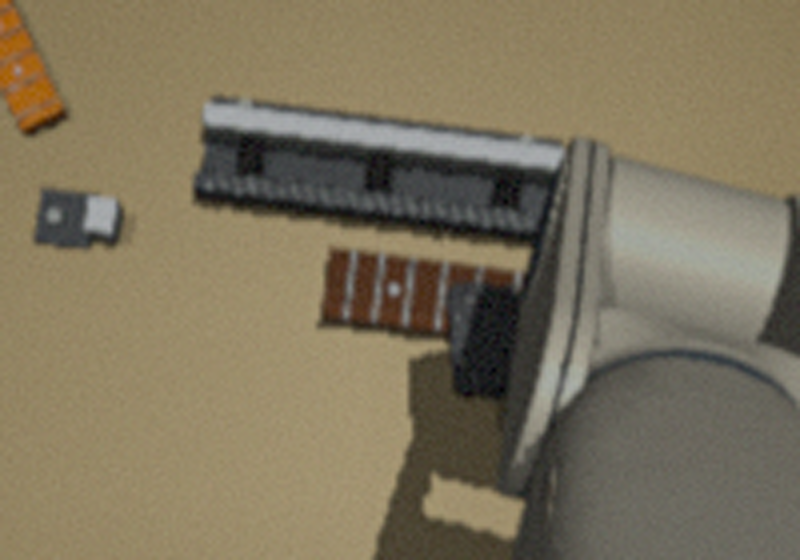

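The blank (crop 325–520, 250–330) lies nearly parallel to the file with a gap, and the gripper is over its rear. I'll measure its visible front part.

```bash
cat >> h.py <<'E'
def blank(d,umin,umax):
    """jig coords of blank top outline between image columns (top camera); prints side lines and front end"""
    P=cloud(d); H=P[...,2]; q=np.stack([(P[...,:2]-O)@EX,(P[...,:2]-O)@EY],-1)
    c=d["img"].astype(int); m=(H>26)&(H<34)&(c[...,0]>c[...,2]+12)&(q[...,0]<0)&(q[...,0]>-160)
    m[:,:umin]=0; m[:,umax:]=0
    cu=[u for u in range(umin,umax) if m[:,u].sum()>12]
    for nm,f,o in(("far",np.min,-.5),("near",np.max,.5)):
        w=ray(d,[(u,f(np.where(m[:,u])[0])+o) for u in cu[3:-1]],30)[:,:2]-O; x,y=w@EX,w@EY
        k=np.polyfit(y,x,1); print(nm,"x at y",y.mean().round(1),x.mean().round(2),"slope deg",np.degrees(np.arctan(k[0])).round(2),"sd",np.std(x-np.polyval(k,y)).round(2))
    yy=q[...,1][m]; print("y range",np.percentile(yy,.5).round(1),np.percentile(yy,99.5).round(1))
E
python3 - <<'E'
from h import *
blank(dict(np.load("pics/a1.npz")),240,282)
E
```

```text
far x at y -15.1 -25.78 slope deg -0.12 sd 0.89
near x at y -21.3 -73.27 slope deg 2.21 sd 1.55
y range -58.5 26.5
```

apply_moves(
  increments=[
    {"gripper": 100, "delta_pos": [0.93, 0, 0], "dr": [0, 0, 0]},
    {"gripper": 100, "delta_pos": [0.93, 0, 0], "dr": [0, 0, 0]},
    {"gripper": 100, "delta_pos": [0.93, 0, 0], "dr": [0, 0, 0]},
    {"gripper": 100, "delta_pos": [0.93, 0, 0], "dr": [0, 0, 0]},
    {"gripper": 100, "delta_pos": [0.93, 0, 0], "dr": [0, 0, 0]},
  ],
)

```text
t: 7.28
ee_pos: [544.7, -140.0, 9.7]
orientation: [2.185, 0.076, -2.187]
ft_force: [-0.3, 0.5, 0.8]
width: 88.1
```

```bash
python3 - <<'E'
from h import *
p,y=now()
plan(p,y,[*J(-53,-143),12.5],-86.05,5)
print("unit jig x in tool yz", [EX@rot(np.radians(y))[:,0], -EX@rot(np.radians(y))[:,1]], "jig y", [EY@rot(np.radians(y))[:,0], -EY@rot(np.radians(y))[:,1]])
E
```

```text
t 7.28 pos [ 544.7 -140.     9.7] yaw -86.04 jig [ -83.7 -142.8] Fjig [-0.4  0.5] Fz 0.8 w 88.1 q6 1.23 tilt [-0.001  0.    -1.   ]
5 rows delta_pos cm [-0.056, 0.131, -0.599] dr [np.float64(0.0), 0, 0]
unit jig x in tool yz [np.float64(0.20811877246165852), np.float64(-0.9781035612597739)] jig y [np.float64(-0.9781035612597739), np.float64(-0.20811877246165852)]
```

apply_moves(
  increments=[
    {"gripper": 100, "delta_pos": [-0.06, 0.13, -0.6], "dr": [0, 0, 0]},
    {"gripper": 100, "delta_pos": [-0.06, 0.13, -0.6], "dr": [0, 0, 0]},
    {"gripper": 100, "delta_pos": [-0.06, 0.13, -0.6], "dr": [0, 0, 0]},
    {"gripper": 100, "delta_pos": [-0.06, 0.13, -0.6], "dr": [0, 0, 0]},
    {"gripper": 100, "delta_pos": [-0.06, 0.13, -0.6], "dr": [0, 0, 0]},
  ],
)

```text
t: 7.7
ee_pos: [576.0, -144.7, 14.3]
orientation: [2.186, 0.075, -2.187]
ft_force: [-3.7, 0.7, -1.9]
width: 87.6
```

apply_moves(
  increments=[
    {"gripper": 100, "delta_pos": [0, 0.02, -0.1], "dr": [0, 0, 0]},
    {"gripper": 100, "delta_pos": [0, 0.02, -0.1], "dr": [0, 0, 0]},
    {"gripper": 100, "delta_pos": [0, 0, 0], "dr": [0, 0, 0]},
    {"gripper": 100, "delta_pos": [0, 0, 0], "dr": [0, 0, 0]},
    {"gripper": 100, "delta_pos": [0, 0, 0], "dr": [0, 0, 0]},
  ],
)

```text
t: 8.12
ee_pos: [576.9, -144.7, 14.1]
orientation: [2.186, 0.075, -2.187]
ft_force: [-3.4, 2.1, -0.7]
width: 88.1
```

```bash
python3 - <<'E'
from h import *
p,y=now()
d=look("a2","top",(170,90,370,230),4)
blank(d,240,275)
E
```

```text
t 8.12 pos [ 576.9 -144.7   14.1] yaw -86.09 jig [ -51.1 -142.9] Fjig [-3.7  1.6] Fz -0.7 w 88.1 q6 1.24 tilt [-0.001  0.    -1.   ]
far x at y -5.3 -10.02 slope deg -5.42 sd 0.78
near x at y -11.7 -59.11 slope deg -7.58 sd 0.0
y range -37.1 28.0
```

apply_moves(
  increments=[
    {"gripper": 100, "delta_pos": [0.02, 0.01, -0.06], "dr": [0, 0, 0]},
    {"gripper": 100, "delta_pos": [0.02, 0.01, -0.06], "dr": [0, 0, 0]},
    {"gripper": 100, "delta_pos": [0.02, 0.01, -0.06], "dr": [0, 0, 0]},
    {"gripper": 100, "delta_pos": [0, 0.01, -0.06], "dr": [0, 0, 0]},
    {"gripper": 100, "delta_pos": [0, 0.01, -0.06], "dr": [0, 0, 0]},
  ],
)

```text
t: 8.58
ee_pos: [577.1, -144.7, 13.7]
orientation: [2.18, 0.078, -2.194]
ft_force: [-16.1, 1.2, 13.3]
width: 87.7
```

```bash
python3 - <<'E'
from h import *
p,y=now()
d=look("a3","top",(170,90,370,230),4)
blank(d,240,275)
E
```

```text
t 8.58 pos [ 577.1 -144.7   13.7] yaw -86.02 jig [ -50.8 -143. ] Fjig [-16.1  -1. ] Fz 13.3 w 87.7 q6 1.24 tilt [-0.007  0.001 -1.   ]
far x at y -4.2 -10.31 slope deg -6.48 sd 1.06
near x at y -10.6 -59.08 slope deg -7.06 sd 0.66
y range -37.1 28.2
```

View pics/a3.png

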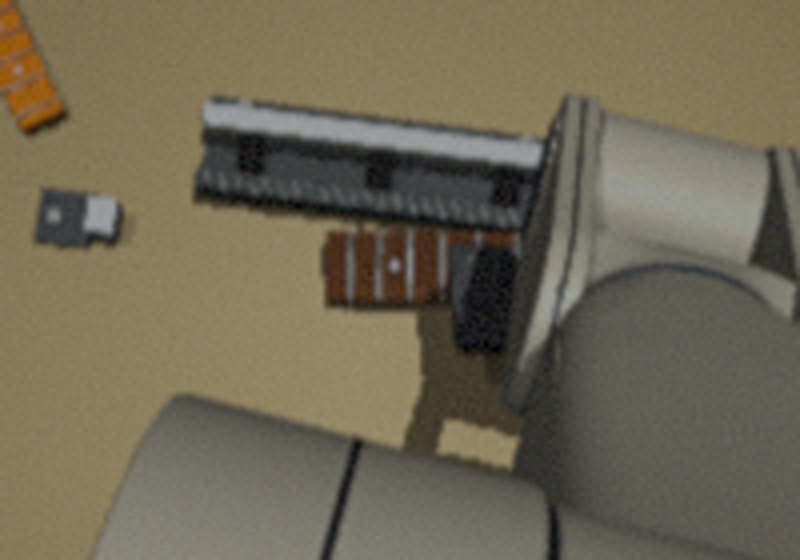

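apply_moves(
  increments=[
    {"gripper": 100, "delta_pos": [-0.15, -0.1, 0.49], "dr": [0, 0, 0]},
    {"gripper": 100, "delta_pos": [0, -0.39, -0.08], "dr": [0, 0, 0]},
    {"gripper": 100, "delta_pos": [0, -0.29, -0.06], "dr": [0, 0, 0]},
    {"gripper": 100, "delta_pos": [0, 0.04, -0.2], "dr": [0, 0, 0]},
    {"gripper": 100, "delta_pos": [0, 0.02, -0.1], "dr": [0, 0, 0]},
  ],
)

```text
t: 9.05
ee_pos: [577.5, -137.5, 15.1]
orientation: [2.181, 0.077, -2.192]
ft_force: [-12.3, -0.1, 10.2]
width: 88.0
```

```bash
python3 - <<'E'
from h import *
p,y=now()
d=look("a4","top",(170,90,370,230),4)
blank(d,240,275)
E
```

```text
t 9.05 pos [ 577.5 -137.5   15.1] yaw -86.01 jig [ -51.5 -135.7] Fjig [-12.2  -1.8] Fz 10.2 w 88.0 q6 1.25 tilt [-0.005  0.001 -1.   ]
far x at y -2.4 -9.19 slope deg -3.87 sd 0.78
near x at y -8.7 -56.89 slope deg -6.1 sd 1.09
y range -36.7 30.2
```

apply_moves(
  increments=[
    {"gripper": 100, "delta_pos": [-0.05, 0, 0], "dr": [0, 0, 0]},
    {"gripper": 100, "delta_pos": [-0.05, 0, 0], "dr": [0, 0, 0]},
    {"gripper": 100, "delta_pos": [-0.05, 0, 0], "dr": [0, 0, 0]},
    {"gripper": 100, "delta_pos": [0, 0, 0], "dr": [0, 0, 0]},
    {"gripper": 100, "delta_pos": [0, 0, 0], "dr": [0, 0, 0]},
  ],
)

```text
t: 9.52
ee_pos: [578.6, -137.4, 16.0]
orientation: [2.185, 0.076, -2.189]
ft_force: [-3.6, 2.0, -3.0]
width: 87.8
```

```bash
python3 - <<'E'
from h import *
p,y=now()
d=look("a5","top",(170,90,370,230),4)
blank(d,240,275)
E
```

```text
t 9.52 pos [ 578.6 -137.4   16. ] yaw -86.06 jig [ -50.5 -135.5] Fjig [-3.9  1.5] Fz -3.0 w 87.8 q6 1.25 tilt [-0.002  0.001 -1.   ]
far x at y -2.1 -6.91 slope deg -5.67 sd 0.74
near x at y -8.5 -55.28 slope deg -2.99 sd 1.13
y range -36.7 29.9
```

apply_moves(
  increments=[
    {"gripper": 100, "delta_pos": [-0.02, 0.01, -0.05], "dr": [0, 0, 0]},
    {"gripper": 100, "delta_pos": [-0.02, 0.01, -0.05], "dr": [0, 0, 0]},
    {"gripper": 100, "delta_pos": [-0.02, 0.01, -0.05], "dr": [0, 0, 0]},
    {"gripper": 100, "delta_pos": [-0.02, 0.01, -0.05], "dr": [0, 0, 0]},
    {"gripper": 100, "delta_pos": [0, 0, 0], "dr": [0, 0, 0]},
  ],
)

```text
t: 9.98
ee_pos: [579.7, -137.3, 16.4]
orientation: [2.183, 0.077, -2.191]
ft_force: [-6.4, 3.7, -3.5]
width: 87.9
```

```bash
python3 - <<'E'
from h import *
p,y=now()
d=look("a6","top",(170,90,370,230),4)
blank(d,240,275)
E
```

```text
t 9.98 pos [ 579.7 -137.3   16.4] yaw -86.05 jig [ -49.4 -135.2] Fjig [-6.9  2.7] Fz -3.5 w 87.9 q6 1.25 tilt [-0.004  0.001 -1.   ]
far x at y -1.9 -5.29 slope deg -3.92 sd 0.8
near x at y -8.3 -53.51 slope deg -5.12 sd 0.82
y range -36.3 29.9
```

apply_moves(
  increments=[
    {"gripper": 100, "delta_pos": [-0.02, 0.01, -0.05], "dr": [0, 0, 0]},
    {"gripper": 100, "delta_pos": [-0.02, 0.01, -0.05], "dr": [0, 0, 0]},
    {"gripper": 100, "delta_pos": [-0.02, 0.01, -0.05], "dr": [0, 0, 0]},
    {"gripper": 100, "delta_pos": [-0.02, 0.01, -0.05], "dr": [0, 0, 0]},
    {"gripper": 100, "delta_pos": [0, 0, 0], "dr": [0, 0, 0]},
  ],
)

```text
t: 10.45
ee_pos: [580.7, -137.1, 16.8]
orientation: [2.181, 0.078, -2.194]
ft_force: [-6.9, 5.4, -4.0]
width: 87.6
```

```bash
python3 - <<'E'
from h import *
p,y=now()
d=look("a7","top",(170,90,370,230),4)
blank(d,240,275)
E
```

```text
t 10.45 pos [ 580.7 -137.1   16.8] yaw -86.04 jig [ -48.4 -134.9] Fjig [-7.6  4.4] Fz -4.0 w 87.6 q6 1.25 tilt [-0.006  0.002 -1.   ]
far x at y -1.7 -3.66 slope deg -3.32 sd 1.1
near x at y -8.0 -51.58 slope deg -4.22 sd 1.34
y range -36.3 29.8
```

apply_moves(
  increments=[
    {"gripper": 100, "delta_pos": [-0.01, -0.02, -0.055], "dr": [0, 0, 0]},
    {"gripper": 100, "delta_pos": [-0.01, -0.02, -0.055], "dr": [0, 0, 0]},
    {"gripper": 100, "delta_pos": [-0.01, -0.02, -0.055], "dr": [0, 0, 0]},
    {"gripper": 100, "delta_pos": [-0.01, -0.02, -0.055], "dr": [0, 0, 0]},
    {"gripper": 100, "delta_pos": [0, 0, 0], "dr": [0, 0, 0]},
  ],
)

```text
t: 10.92
ee_pos: [582.4, -135.8, 16.9]
orientation: [2.18, 0.079, -2.195]
ft_force: [-8.6, 7.7, -4.4]
width: 88.0
```

```bash
python3 - <<'E'
from h import *
p,y=now()
d=look("a8","top",(170,90,370,230),4)
blank(d,240,275)
E
```

```text
t 10.92 pos [ 582.4 -135.8   16.9] yaw -86.04 jig [ -46.9 -133.4] Fjig [-9.6  6.4] Fz -4.4 w 88.0 q6 1.25 tilt [-0.007  0.002 -1.   ]
far x at y -1.2 -0.43 slope deg -1.16 sd 1.84
near x at y -7.5 -47.79 slope deg -1.76 sd 1.53
y range -36.0 30.3
```

apply_moves(
  increments=[
    {"gripper": 100, "delta_pos": [0, -0.29, -0.06], "dr": [0, 0, 0]},
    {"gripper": 100, "delta_pos": [0, -0.29, -0.06], "dr": [0, 0, 0]},
    {"gripper": 100, "delta_pos": [0, -0.29, -0.06], "dr": [0, 0, 0]},
    {"gripper": 100, "delta_pos": [0, -0.29, -0.06], "dr": [0, 0, 0]},
    {"gripper": 100, "delta_pos": [0, -0.29, -0.06], "dr": [0, 0, 0]},
  ],
)

```text
t: 11.38
ee_pos: [585.2, -123.2, 17.4]
orientation: [2.18, 0.076, -2.192]
ft_force: [-8.6, -4.8, -2.8]
width: 87.8
```

```bash
python3 - <<'E'
from h import *
p,y=now()
d=look("a9","top",(170,90,370,230),4)
blank(d,230,275)
E
```

```text
t 11.38 pos [ 585.2 -123.2   17.4] yaw -86.02 jig [ -45.9 -120.5] Fjig [-7.9 -6. ] Fz -2.8 w 87.8 q6 1.28 tilt [-0.005 -0.    -1.   ]
far x at y 3.7 -1.2 slope deg 2.34 sd 0.97
near x at y -1.9 -43.69 slope deg 2.43 sd 2.34
y range -32.6 38.4
```

apply_moves(
  increments=[
    {"gripper": 100, "delta_pos": [0, -0.39, -0.083], "dr": [0, 0, 0]},
    {"gripper": 100, "delta_pos": [0, -0.39, -0.083], "dr": [0, 0, 0]},
    {"gripper": 100, "delta_pos": [0, -0.39, -0.083], "dr": [0, 0, 0]},
    {"gripper": 100, "delta_pos": [0, -0.39, -0.083], "dr": [0, 0, 0]},
    {"gripper": 100, "delta_pos": [0, -0.39, -0.083], "dr": [0, 0, 0]},
  ],
)

```text
t: 11.85
ee_pos: [587.9, -103.5, 17.4]
orientation: [2.18, 0.076, -2.192]
ft_force: [-8.8, -5.0, -3.4]
width: 87.8
```

```bash
python3 - <<'E'
from h import *
p,y=now()
E
```

```text
t 11.85 pos [ 587.9 -103.5   17.4] yaw -86.03 jig [ -45.9 -100.6] Fjig [-8.  -6.2] Fz -3.4 w 87.8 q6 1.31 tilt [-0.005 -0.    -1.   ]
```

apply_moves(
  increments=[
    {"gripper": 100, "delta_pos": [0, -0.49, -0.104], "dr": [0, 0, 0]},
    {"gripper": 100, "delta_pos": [0, -0.49, -0.104], "dr": [0, 0, 0]},
    {"gripper": 100, "delta_pos": [0, -0.49, -0.104], "dr": [0, 0, 0]},
    {"gripper": 100, "delta_pos": [0, -0.49, -0.104], "dr": [0, 0, 0]},
    {"gripper": 100, "delta_pos": [0, -0.49, -0.104], "dr": [0, 0, 0]},
  ],
)

```text
t: 12.27
ee_pos: [591.4, -78.7, 17.4]
orientation: [2.18, 0.075, -2.192]
ft_force: [-9.1, -5.7, -3.5]
width: 88.1
```

```bash
python3 - <<'E'
from h import *
p,y=now()
E
```

```text
t 12.27 pos [591.4 -78.7  17.4] yaw -86.03 jig [-46.  -75.6] Fjig [-8.2 -6.9] Fz -3.5 w 88.1 q6 1.35 tilt [-0.005 -0.    -1.   ]
```

apply_moves(
  increments=[
    {"gripper": 100, "delta_pos": [0, -0.49, -0.104], "dr": [0, 0, 0]},
    {"gripper": 100, "delta_pos": [0, -0.49, -0.104], "dr": [0, 0, 0]},
    {"gripper": 100, "delta_pos": [0, -0.49, -0.104], "dr": [0, 0, 0]},
    {"gripper": 100, "delta_pos": [0, -0.49, -0.104], "dr": [0, 0, 0]},
    {"gripper": 100, "delta_pos": [0, -0.49, -0.104], "dr": [0, 0, 0]},
  ],
)

```text
t: 12.68
ee_pos: [594.9, -53.9, 17.3]
orientation: [2.18, 0.075, -2.192]
ft_force: [-9.0, -4.5, -3.6]
width: 88.0
```

apply_moves(
  increments=[
    {"gripper": 100, "delta_pos": [0, -0.49, -0.104], "dr": [0, 0, 0]},
    {"gripper": 100, "delta_pos": [0, -0.49, -0.104], "dr": [0, 0, 0]},
    {"gripper": 100, "delta_pos": [0, -0.49, -0.104], "dr": [0, 0, 0]},
    {"gripper": 100, "delta_pos": [0, -0.49, -0.104], "dr": [0, 0, 0]},
    {"gripper": 100, "delta_pos": [0, -0.49, -0.104], "dr": [0, 0, 0]},
  ],
)

```text
t: 13.1
ee_pos: [598.3, -29.2, 17.3]
orientation: [2.18, 0.075, -2.192]
ft_force: [-8.4, -5.0, -3.9]
width: 87.8
```

apply_moves(
  increments=[
    {"gripper": 100, "delta_pos": [0, -0.49, -0.104], "dr": [0, 0, 0]},
    {"gripper": 100, "delta_pos": [0, -0.49, -0.104], "dr": [0, 0, 0]},
    {"gripper": 100, "delta_pos": [0, -0.49, -0.104], "dr": [0, 0, 0]},
    {"gripper": 100, "delta_pos": [0, -0.49, -0.104], "dr": [0, 0, 0]},
    {"gripper": 100, "delta_pos": [0, -0.49, -0.104], "dr": [0, 0, 0]},
  ],
)

```text
t: 13.52
ee_pos: [601.8, -4.4, 17.3]
orientation: [2.18, 0.075, -2.192]
ft_force: [-8.4, -5.5, -3.8]
width: 87.7
```

```bash
python3 - <<'E'
from h import *
p,y=now()
d=look("b1","top",(170,90,370,230),4)
blank(d,196,240)
E
```

```text
t 13.52 pos [601.8  -4.4  17.3] yaw -86.04 jig [-46.1  -0.6] Fjig [-7.5 -6.6] Fz -3.8 w 87.7 q6 1.48 tilt [-0.006 -0.001 -1.   ]
far x at y 124.4 -0.1 slope deg -0.04 sd 0.42
near x at y 118.2 -43.92 slope deg 1.58 sd 1.06
y range 102.7 176.7
```

View pics/b1.png

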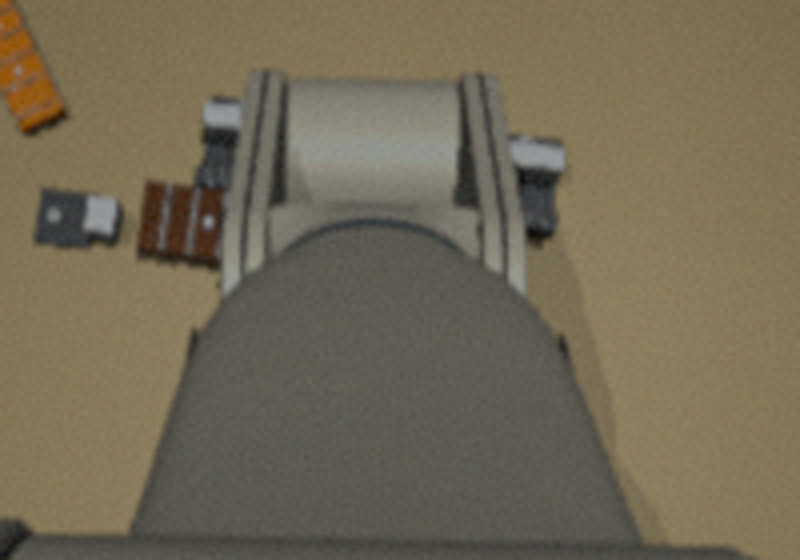

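The blank's front end is at crop x≈140 and the post face is at crop x≈122, leaving roughly 12–16 mm. The contact force has been steady at 7.5–8 N, so I'll approach the stop slowly.

apply_moves(
  increments=[
    {"gripper": 100, "delta_pos": [0, -0.25, -0.053], "dr": [0, 0, 0]},
    {"gripper": 100, "delta_pos": [0, -0.25, -0.053], "dr": [0, 0, 0]},
    {"gripper": 100, "delta_pos": [0, -0.25, -0.053], "dr": [0, 0, 0]},
    {"gripper": 100, "delta_pos": [0, -0.2, -0.043], "dr": [0, 0, 0]},
    {"gripper": 100, "delta_pos": [0, -0.2, -0.043], "dr": [0, 0, 0]},
  ],
)

```text
t: 13.98
ee_pos: [603.4, 7.1, 17.2]
orientation: [2.179, 0.075, -2.192]
ft_force: [-8.0, -4.2, -4.2]
width: 87.5
```

```bash
python3 - <<'E'
from h import *
p,y=now()
E
```

```text
t 13.98 pos [603.4   7.1  17.2] yaw -86.03 jig [-46.1  11.1] Fjig [-7.3 -5.3] Fz -4.2 w 87.5 q6 1.5 tilt [-0.006 -0.001 -1.   ]
```

apply_moves(
  increments=[
    {"gripper": 100, "delta_pos": [0, -0.1, -0.021], "dr": [0, 0, 0]},
    {"gripper": 100, "delta_pos": [0, -0.1, -0.021], "dr": [0, 0, 0]},
    {"gripper": 100, "delta_pos": [0, -0.1, -0.021], "dr": [0, 0, 0]},
    {"gripper": 100, "delta_pos": [0, -0.1, -0.021], "dr": [0, 0, 0]},
    {"gripper": 100, "delta_pos": [0, -0.1, -0.021], "dr": [0, 0, 0]},
  ],
)

```text
t: 14.4
ee_pos: [604.0, 11.8, 17.2]
orientation: [2.179, 0.074, -2.192]
ft_force: [-8.8, -12.0, -2.1]
width: 88.2
```

```bash
python3 - <<'E'
from h import *
p,y=now()
E
```

```text
t 14.4 pos [604.   11.8  17.2] yaw -86.03 jig [-46.1  15.8] Fjig [ -7.1 -13.1] Fz -2.1 w 88.2 q6 1.5 tilt [-0.006 -0.001 -1.   ]
```

apply_moves(
  increments=[
    {"gripper": 100, "delta_pos": [0, -0.06, -0.013], "dr": [0, 0, 0]},
    {"gripper": 100, "delta_pos": [0, 0, 0], "dr": [0, 0, 0]},
    {"gripper": 100, "delta_pos": [0, 0, 0], "dr": [0, 0, 0]},
    {"gripper": 100, "delta_pos": [0, 0, 0], "dr": [0, 0, 0]},
    {"gripper": 100, "delta_pos": [0, 0, 0], "dr": [0, 0, 0]},
  ],
)

```text
t: 14.82
ee_pos: [604.0, 11.8, 17.2]
orientation: [2.179, 0.074, -2.192]
ft_force: [-8.9, -8.9, -3.1]
width: 88.1
```

apply_moves(
  increments=[
    {"gripper": 100, "delta_pos": [0, 0.08, 0.02], "dr": [0, 0, 0]},
    {"gripper": 100, "delta_pos": [0, 0, 0.1], "dr": [0, 0, 0]},
    {"gripper": 100, "delta_pos": [0, -0.1, 0.5], "dr": [0, 0, 0]},
    {"gripper": 100, "delta_pos": [0, 0.5, 0.6], "dr": [0, 0, 0]},
    {"gripper": 100, "delta_pos": [0, 0.6, 0.6], "dr": [0, 0, 0]},
  ],
)

```text
t: 15.23
ee_pos: [590.7, 1.2, 19.0]
orientation: [2.19, 0.075, -2.183]
ft_force: [-0.4, -0.2, 0.6]
width: 87.7
```

apply_moves(
  increments=[
    {"gripper": 100, "delta_pos": [-1.6, 0, 0], "dr": [0, 0, 0]},
    {"gripper": 100, "delta_pos": [-1.6, 0, 0], "dr": [0, 0, 0]},
    {"gripper": 100, "delta_pos": [-1.6, 0, 0], "dr": [0, 0, 0]},
    {"gripper": 100, "delta_pos": [-0.5, 0, 0], "dr": [0, 0, 0]},
    {"gripper": 100, "delta_pos": [0, 0, 0], "dr": [0, 0, 0]},
  ],
)

```text
t: 15.65
ee_pos: [591.3, 1.0, 73.4]
orientation: [2.192, 0.074, -2.182]
ft_force: [0.4, 0.1, 0.4]
width: 87.9
```

```bash
python3 - <<'E'
from h import *
p,y=now()
d=look("b2","top",(150,90,350,230),4)
blank(d,203,225)
t=J(-25.5,150); plan(p,y,[*t,70],-8.05); plan([*t,70],0,[*t,13],0,5)
E
```

```text
t 15.65 pos [591.3   1.   73.4] yaw -86.1 jig [-57.3   3.3] Fjig [0.4 0.1] Fz 0.4 w 87.9 q6 1.48 tilt [ 0.005  0.    -1.   ]
far x at y 140.6 -0.37 slope deg 3.0 sd 0.88
near x at y 133.9 -46.82 slope deg -1.99 sd 0.97
y range 114.9 164.9
15 rows delta_pos cm [0.022, -0.531, -0.943] dr [np.float64(-0.0908), 0, 0]
5 rows delta_pos cm [1.14, 0.0, -0.0] dr [np.float64(-0.0), 0, 0]
```

apply_moves(
  increments=[
    {"gripper": 100, "delta_pos": [0.02, -0.53, -0.94], "dr": [-0.0908, 0, 0]},
    {"gripper": 100, "delta_pos": [0.02, -0.53, -0.94], "dr": [-0.0908, 0, 0]},
    {"gripper": 100, "delta_pos": [0.02, -0.53, -0.94], "dr": [-0.0908, 0, 0]},
    {"gripper": 100, "delta_pos": [0.02, -0.53, -0.94], "dr": [-0.0908, 0, 0]},
    {"gripper": 100, "delta_pos": [0.02, -0.53, -0.94], "dr": [-0.0908, 0, 0]},
  ],
)

```text
t: 16.12
ee_pos: [628.1, 38.4, 69.3]
orientation: [1.924, 0.519, -1.926]
ft_force: [0.6, 0.5, -0.6]
width: 87.7
```

apply_moves(
  increments=[
    {"gripper": 100, "delta_pos": [0.02, -0.53, -0.94], "dr": [-0.0908, 0, 0]},
    {"gripper": 100, "delta_pos": [0.02, -0.53, -0.94], "dr": [-0.0908, 0, 0]},
    {"gripper": 100, "delta_pos": [0.02, -0.53, -0.94], "dr": [-0.0908, 0, 0]},
    {"gripper": 100, "delta_pos": [0.02, -0.53, -0.94], "dr": [-0.0908, 0, 0]},
    {"gripper": 100, "delta_pos": [0.02, -0.53, -0.94], "dr": [-0.0908, 0, 0]},
  ],
)

```text
t: 16.53
ee_pos: [646.5, 88.8, 68.2]
orientation: [1.628, 0.87, -1.63]
ft_force: [0.2, 1.1, -0.4]
width: 88.0
```

apply_moves(
  increments=[
    {"gripper": 100, "delta_pos": [0.02, -0.53, -0.94], "dr": [-0.0908, 0, 0]},
    {"gripper": 100, "delta_pos": [0.02, -0.53, -0.94], "dr": [-0.0908, 0, 0]},
    {"gripper": 100, "delta_pos": [0.02, -0.53, -0.94], "dr": [-0.0908, 0, 0]},
    {"gripper": 100, "delta_pos": [0.02, -0.53, -0.94], "dr": [-0.0908, 0, 0]},
    {"gripper": 100, "delta_pos": [0.02, -0.53, -0.94], "dr": [-0.0908, 0, 0]},
  ],
)

```text
t: 16.95
ee_pos: [640.8, 142.1, 67.1]
orientation: [1.308, 1.142, -1.31]
ft_force: [-0.6, -0.8, 0.5]
width: 87.5
```

```bash
python3 - <<'E'
from h import *
p,y=now()
t=J(-25.5,150); plan(p,y,[*t,14],-8.05,5)
E
```

```text
t 16.95 pos [640.8 142.1  67.1] yaw -7.79 jig [-28.  149.9] Fjig [-0.5 -0.9] Fz 0.5 w 87.5 q6 0.34 tilt [-0.001 -0.    -1.   ]
5 rows delta_pos cm [1.062, 0.049, -0.001] dr [np.float64(0.0009), 0, 0]
```

apply_moves(
  increments=[
    {"gripper": 100, "delta_pos": [1.04, 0.05, 0], "dr": [0, 0, 0]},
    {"gripper": 100, "delta_pos": [1.04, 0.05, 0], "dr": [0, 0, 0]},
    {"gripper": 100, "delta_pos": [1.04, 0.05, 0], "dr": [0, 0, 0]},
    {"gripper": 100, "delta_pos": [1.04, 0.05, 0], "dr": [0, 0, 0]},
    {"gripper": 100, "delta_pos": [1.04, 0.05, 0], "dr": [0, 0, 0]},
  ],
)

```text
t: 17.37
ee_pos: [643.4, 140.5, 14.6]
orientation: [1.312, 1.139, -1.314]
ft_force: [0.5, -0.2, 0.1]
width: 87.9
```

apply_moves(
  increments=[
    {"gripper": 30, "delta_pos": [0, 0, 0], "dr": [0, 0, 0]},
    {"gripper": 30, "delta_pos": [0, 0, 0], "dr": [0, 0, 0]},
    {"gripper": 30, "delta_pos": [0, 0, 0], "dr": [0, 0, 0]},
    {"gripper": 30, "delta_pos": [0, 0, 0], "dr": [0, 0, 0]},
    {"gripper": 30, "delta_pos": [0, 0, 0], "dr": [0, 0, 0]},
  ],
)

```text
t: 17.78
ee_pos: [644.3, 141.4, 17.3]
orientation: [1.313, 1.139, -1.311]
ft_force: [0.9, -0.4, -0.4]
width: 58.0
```

apply_moves(
  increments=[
    {"gripper": 30, "delta_pos": [0, 0, 0], "dr": [0, 0, 0]},
    {"gripper": 30, "delta_pos": [0, 0, 0], "dr": [0, 0, 0]},
    {"gripper": 30, "delta_pos": [0, 0, 0], "dr": [0, 0, 0]},
    {"gripper": 30, "delta_pos": [0, 0, 0], "dr": [0, 0, 0]},
    {"gripper": 30, "delta_pos": [0, 0, 0], "dr": [0, 0, 0]},
  ],
)

```text
t: 18.2
ee_pos: [644.4, 141.5, 17.2]
orientation: [1.313, 1.139, -1.311]
ft_force: [-0.0, -0.3, 5.2]
width: 48.0
```

```bash
python3 - <<'E'
from h import *
p,y=now()
a=np.array([*J(-75,145),p[2]+2]); plan(p,y,a,y,5)
plan(a,y,[560,120,p[2]+2],y-60)
E
```

```text
t 18.2 pos [644.4 141.5  17.2] yaw -8.05 jig [-24.3 149.9] Fjig [-0.  -0.3] Fz 5.2 w 48.0 q6 0.34 tilt [ 0.001  0.    -1.   ]
5 rows delta_pos cm [-0.04, -1.013, 0.097] dr [np.float64(-0.0), 0, 0]
10 rows delta_pos cm [-0.0, -0.145, 0.405] dr [np.float64(0.1047), 0, 0]
```

apply_moves(
  increments=[
    {"gripper": 30, "delta_pos": [-0.02, -1.01, 0.1], "dr": [0, 0, 0]},
    {"gripper": 30, "delta_pos": [-0.02, -1.01, 0.1], "dr": [0, 0, 0]},
    {"gripper": 30, "delta_pos": [-0.02, -1.01, 0.1], "dr": [0, 0, 0]},
    {"gripper": 30, "delta_pos": [-0.02, -1.01, 0.1], "dr": [0, 0, 0]},
    {"gripper": 30, "delta_pos": [-0.02, -1.01, 0.1], "dr": [0, 0, 0]},
  ],
)

```text
t: 18.62
ee_pos: [591.1, 143.4, 17.3]
orientation: [1.311, 1.14, -1.313]
ft_force: [1.4, -0.1, -0.9]
width: 47.6
```

apply_moves(
  increments=[
    {"gripper": 30, "delta_pos": [0, -0.145, 0.405], "dr": [0.1047, 0, 0]},
    {"gripper": 30, "delta_pos": [0, -0.145, 0.405], "dr": [0.1047, 0, 0]},
    {"gripper": 30, "delta_pos": [0, -0.145, 0.405], "dr": [0.1047, 0, 0]},
    {"gripper": 30, "delta_pos": [0, -0.145, 0.405], "dr": [0.1047, 0, 0]},
    {"gripper": 30, "delta_pos": [0, -0.145, 0.405], "dr": [0.1047, 0, 0]},
  ],
)

```text
t: 19.03
ee_pos: [577.8, 127.0, 17.3]
orientation: [1.681, 0.815, -1.684]
ft_force: [2.7, 0.4, -0.5]
width: 48.2
```

apply_moves(
  increments=[
    {"gripper": 30, "delta_pos": [0, -0.145, 0.405], "dr": [0.1047, 0, 0]},
    {"gripper": 30, "delta_pos": [0, -0.145, 0.405], "dr": [0.1047, 0, 0]},
    {"gripper": 30, "delta_pos": [0, -0.145, 0.405], "dr": [0.1047, 0, 0]},
    {"gripper": 30, "delta_pos": [0, -0.145, 0.405], "dr": [0.1047, 0, 0]},
    {"gripper": 30, "delta_pos": [0, -0.145, 0.405], "dr": [0.1047, 0, 0]},
  ],
)

```text
t: 19.45
ee_pos: [557.7, 119.5, 17.3]
orientation: [2.013, 0.385, -2.016]
ft_force: [1.8, -1.1, -1.4]
width: 47.6
```

```bash
python3 - <<'E'
from h import *
p,y=now()
E
```

```text
t 19.45 pos [557.7 119.5  17.3] yaw -68.33 jig [-107.1  115.9] Fjig [ 1.9 -0.8] Fz -1.4 w 47.6 q6 1.38 tilt [-0.002 -0.    -1.   ]
```

apply_moves(
  increments=[
    {"gripper": 100, "delta_pos": [0.05, 0, 0], "dr": [0, 0, 0]},
    {"gripper": 100, "delta_pos": [0, 0, 0], "dr": [0, 0, 0]},
    {"gripper": 100, "delta_pos": [0, 0, 0], "dr": [0, 0, 0]},
    {"gripper": 100, "delta_pos": [-0.5, 0, 0], "dr": [0, 0, 0]},
    {"gripper": 100, "delta_pos": [-1.5, 0, 0], "dr": [0, 0, 0]},
  ],
)

```text
t: 19.87
ee_pos: [558.0, 119.5, 35.8]
orientation: [2.007, 0.392, -2.015]
ft_force: [-0.3, 0.3, 0.9]
width: 77.5
```

apply_moves(
  increments=[
    {"gripper": 100, "delta_pos": [-2.0, 0, 0], "dr": [0, 0, 0]},
    {"gripper": 100, "delta_pos": [-2.0, 0, 0], "dr": [-0.1, 0, 0]},
    {"gripper": 100, "delta_pos": [-1.0, 0, 0], "dr": [-0.104, 0, 0]},
    {"gripper": 100, "delta_pos": [0, 0, 0], "dr": [-0.104, 0, 0]},
    {"gripper": 100, "delta_pos": [0, 0, 0], "dr": [-0.104, 0, 0]},
  ],
)

```text
t: 20.28
ee_pos: [560.2, 119.9, 88.5]
orientation: [1.751, 0.741, -1.747]
ft_force: [-0.3, 0.3, -0.3]
width: 88.0
```

```bash
python3 - <<'E'
from h import *
p,y=now()
look("c1","top",(150,90,350,230),4); d=look("c1s","scene",(120,120,420,300),2.6)
P=cloud(d);H=P[...,2];c=d["img"].astype(int)
m=((H>25)&(H<34)&(P[...,0]>330)&(P[...,0]<620)&(abs(P[...,1]-80)<150)).astype(np.uint8)
n,l,s,k=cv2.connectedComponentsWithStats(m)
for i in range(1,n):
    if s[i,4]>150:
        q=P[l==i][:,:2].astype(np.float32); print(k[i].round(),s[i,4],cv2.minAreaRect(q))
E
```

```text
t 20.28 pos [560.2 119.9  88.5] yaw -44.05 jig [-104.7  116.7] Fjig [-0.3  0.3] Fz -0.3 w 88.0 q6 0.96 tilt [ 0.002  0.    -1.   ]
[293. 203.] 698 ((493.3580627441406, 96.02529907226562), (196.24378967285156, 47.9483757019043), 20.603158950805664)
```

View pics/c1s.png

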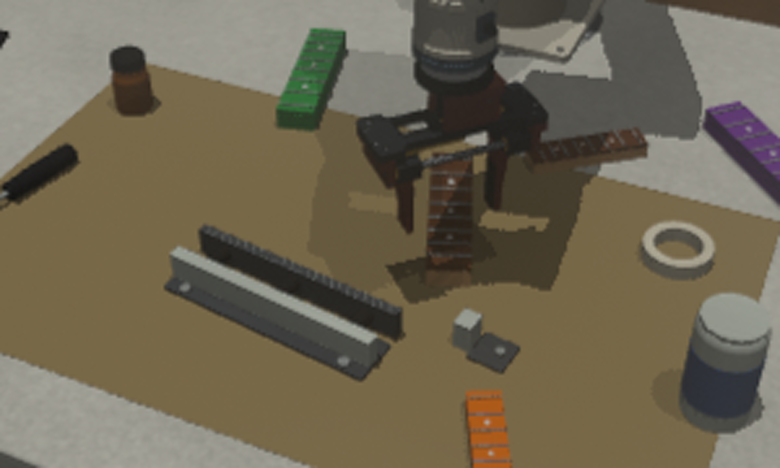

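Scene crop: the blank (crop 450,210) is free, pulled away and turned about 60°. The gripper straddles its far end, and the jig (290,310), stop (480,340) and bystanders are undisturbed.

```bash
python3 - <<'E'
from h import *
p,y=now(); plan(p,y,[490,94,70],111.2,25)
E
```

```text
t 20.38 pos [559.6 119.8  87.7] yaw -44.3 jig [-105.2  116.5] Fjig [0.5 0.3] Fz 0.5 w 88.0 q6 0.96 tilt [ 0.001  0.    -1.   ]
25 rows delta_pos cm [0.071, -0.406, -0.072] dr [np.float64(-0.1086), 0, 0]
```

apply_moves(
  increments=[
    {"gripper": 100, "delta_pos": [0.07, -0.406, -0.072], "dr": [-0.1086, 0, 0]},
    {"gripper": 100, "delta_pos": [0.07, -0.406, -0.072], "dr": [-0.1086, 0, 0]},
    {"gripper": 100, "delta_pos": [0.07, -0.406, -0.072], "dr": [-0.1086, 0, 0]},
    {"gripper": 100, "delta_pos": [0.07, -0.406, -0.072], "dr": [-0.1086, 0, 0]},
    {"gripper": 100, "delta_pos": [0.07, -0.406, -0.072], "dr": [-0.1086, 0, 0]},
  ],
)

```text
t: 20.8
ee_pos: [544.2, 133.6, 83.5]
orientation: [1.376, 1.092, -1.377]
ft_force: [0.1, -0.1, -0.9]
width: 87.8
```

apply_moves(
  increments=[
    {"gripper": 100, "delta_pos": [0.07, -0.406, -0.072], "dr": [-0.1086, 0, 0]},
    {"gripper": 100, "delta_pos": [0.07, -0.406, -0.072], "dr": [-0.1086, 0, 0]},
    {"gripper": 100, "delta_pos": [0.07, -0.406, -0.072], "dr": [-0.1086, 0, 0]},
    {"gripper": 100, "delta_pos": [0.07, -0.406, -0.072], "dr": [-0.1086, 0, 0]},
    {"gripper": 100, "delta_pos": [0.07, -0.406, -0.072], "dr": [-0.1086, 0, 0]},
  ],
)

```text
t: 21.22
ee_pos: [524.0, 137.4, 80.0]
orientation: [0.975, 1.342, -0.976]
ft_force: [0.1, 0.0, 0.4]
width: 87.8
```

apply_moves(
  increments=[
    {"gripper": 100, "delta_pos": [0.07, -0.406, -0.072], "dr": [-0.1086, 0, 0]},
    {"gripper": 100, "delta_pos": [0.07, -0.406, -0.072], "dr": [-0.1086, 0, 0]},
    {"gripper": 100, "delta_pos": [0.07, -0.406, -0.072], "dr": [-0.1086, 0, 0]},
    {"gripper": 100, "delta_pos": [0.07, -0.406, -0.072], "dr": [-0.1086, 0, 0]},
    {"gripper": 100, "delta_pos": [0.07, -0.406, -0.072], "dr": [-0.1086, 0, 0]},
  ],
)

```text
t: 21.63
ee_pos: [504.9, 130.2, 76.5]
orientation: [0.559, 1.498, -0.559]
ft_force: [0.1, -0.2, 0.8]
width: 87.8
```

apply_moves(
  increments=[
    {"gripper": 100, "delta_pos": [0.07, -0.406, -0.072], "dr": [-0.1086, 0, 0]},
    {"gripper": 100, "delta_pos": [0.07, -0.406, -0.072], "dr": [-0.1086, 0, 0]},
    {"gripper": 100, "delta_pos": [0.07, -0.406, -0.072], "dr": [-0.1086, 0, 0]},
    {"gripper": 100, "delta_pos": [0.07, -0.406, -0.072], "dr": [-0.1086, 0, 0]},
    {"gripper": 100, "delta_pos": [0.07, -0.406, -0.072], "dr": [-0.1086, 0, 0]},
  ],
)

```text
t: 22.05
ee_pos: [492.2, 114.2, 73.0]
orientation: [0.135, 1.567, -0.135]
ft_force: [-0.0, 0.2, 0.4]
width: 88.0
```

apply_moves(
  increments=[
    {"gripper": 100, "delta_pos": [0.07, -0.406, -0.072], "dr": [-0.1086, 0, 0]},
    {"gripper": 100, "delta_pos": [0.07, -0.406, -0.072], "dr": [-0.1086, 0, 0]},
    {"gripper": 100, "delta_pos": [0.07, -0.406, -0.072], "dr": [-0.1086, 0, 0]},
    {"gripper": 100, "delta_pos": [0.07, -0.406, -0.072], "dr": [-0.1086, 0, 0]},
    {"gripper": 100, "delta_pos": [0.07, -0.406, -0.072], "dr": [-0.1086, 0, 0]},
  ],
)

```text
t: 22.47
ee_pos: [489.6, 93.9, 69.5]
orientation: [-0.291, 1.552, 0.291]
ft_force: [-0.6, -0.3, -0.3]
width: 87.6
```

```bash
python3 - <<'E'
from h import *
p,y=now(); plan(p,y,[490,94,15],111.2,5)
E
```

```text
t 22.47 pos [489.6  93.9  69.5] yaw 111.27 jig [-170.9   81.1] Fjig [-0.6 -0.4] Fz -0.3 w 87.6 q6 -1.78 tilt [-0. -0. -1.]
5 rows delta_pos cm [1.091, -0.002, 0.008] dr [np.float64(0.0002), 0, 0]
```

Descend, close, lift.

apply_moves(
  increments=[
    {"gripper": 100, "delta_pos": [1.08, 0, 0], "dr": [0, 0, 0]},
    {"gripper": 100, "delta_pos": [1.08, 0, 0], "dr": [0, 0, 0]},
    {"gripper": 80, "delta_pos": [1.08, 0, 0], "dr": [0, 0, 0]},
    {"gripper": 70, "delta_pos": [1.08, 0, 0], "dr": [0, 0, 0]},
    {"gripper": 70, "delta_pos": [1.08, 0, 0], "dr": [0, 0, 0]},
  ],
)

```text
t: 22.88
ee_pos: [489.3, 94.3, 14.0]
orientation: [-0.288, 1.553, 0.288]
ft_force: [0.7, 0.6, -0.4]
width: 71.1
```

apply_moves(
  increments=[
    {"gripper": 30, "delta_pos": [0, 0, 0], "dr": [0, 0, 0]},
    {"gripper": 30, "delta_pos": [0, 0, 0], "dr": [0, 0, 0]},
    {"gripper": 30, "delta_pos": [0, 0, 0], "dr": [0, 0, 0]},
    {"gripper": 30, "delta_pos": [0, 0, 0], "dr": [0, 0, 0]},
    {"gripper": 30, "delta_pos": [0, 0, 0], "dr": [0, 0, 0]},
  ],
)

```text
t: 23.3
ee_pos: [489.9, 94.2, 15.8]
orientation: [-0.289, 1.551, 0.289]
ft_force: [-0.7, -0.7, -3.3]
width: 47.5
```

apply_moves(
  increments=[
    {"gripper": 30, "delta_pos": [0, 0, 0], "dr": [0, 0, 0]},
    {"gripper": 30, "delta_pos": [-0.7, 0, 0], "dr": [0, 0, 0]},
    {"gripper": 30, "delta_pos": [-0.8, 0, 0], "dr": [0, 0, 0]},
    {"gripper": 30, "delta_pos": [-0.8, 0, 0], "dr": [0, 0, 0]},
    {"gripper": 30, "delta_pos": [-0.7, 0, 0], "dr": [0, 0, 0]},
  ],
)

```text
t: 23.72
ee_pos: [490.1, 94.2, 46.8]
orientation: [-0.289, 1.55, 0.289]
ft_force: [0.5, -0.6, -4.3]
width: 47.8
```

```bash
python3 - <<'E'
from h import *
p,y=now(); d=look("c2","scene",(120,120,420,300),2.6)
plan(p,y,[530,0,46],51.6,10)
plan([530,0,46],51.6,[*J(-48,-75),46],-8.05,10)
E
```

```text
t 23.72 pos [490.1  94.2  46.8] yaw 111.12 jig [-170.4   81.4] Fjig [ 0.6 -0.5] Fz -4.3 w 47.8 q6 -1.77 tilt [ 0.001  0.    -1.   ]
10 rows delta_pos cm [0.008, -0.939, 0.512] dr [np.float64(0.1039), 0, 0]
10 rows delta_pos cm [-0.0, 0.224, 1.0] dr [np.float64(0.1041), 0, 0]
```

```bash
python3 - <<'E'
from h import *
p,y=now()
plan(p,y,[*J(-118,-75),48],-12,20)
plan([*J(-118,-75),48],-12,[*J(-44,-75),48],-12,5)
E
```

```text
t 23.77 pos [490.8  94.3  47.8] yaw 111.12 jig [-169.8   81.6] Fjig [ 0.6 -0.1] Fz -3.1 w 48.0 q6 -1.77 tilt [ 0.003  0.    -1.   ]
20 rows delta_pos cm [-0.001, -0.679, 0.744] dr [np.float64(0.1074), 0, 0]
5 rows delta_pos cm [-0.0, 1.476, -0.102] dr [np.float64(-0.0), 0, 0]
```

View pics/c2.png

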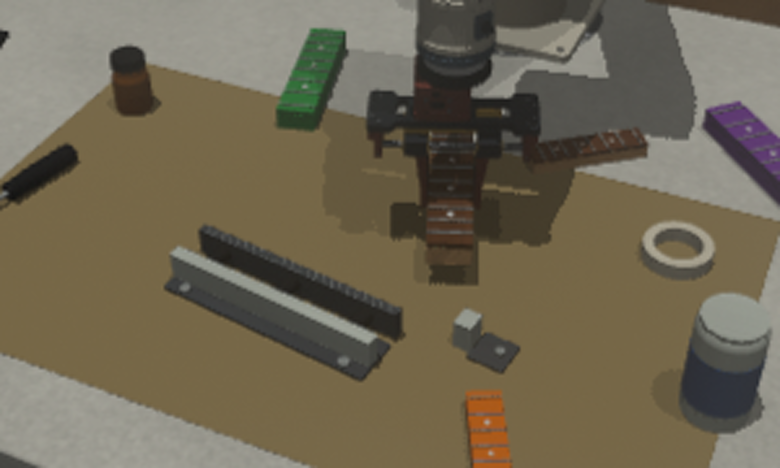

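Held level and centred. I'll translate straight, turn in place at jig (−122,−75), clear of the file, then move in.

apply_moves(
  increments=[
    {"gripper": 30, "delta_pos": [0, -3.2, -0.69], "dr": [0, 0, 0]},
    {"gripper": 30, "delta_pos": [0, -3.2, -0.69], "dr": [0, 0, 0]},
    {"gripper": 30, "delta_pos": [0, -3.2, -0.69], "dr": [0, 0, 0]},
    {"gripper": 30, "delta_pos": [0, -3.2, -0.69], "dr": [0, 0, 0]},
    {"gripper": 30, "delta_pos": [0, -3.2, -0.69], "dr": [0, 0, 0]},
  ],
)

```text
t: 24.18
ee_pos: [515.5, -69.0, 46.1]
orientation: [-0.29, 1.551, 0.289]
ft_force: [0.4, -0.6, -4.0]
width: 47.6
```

apply_moves(
  increments=[
    {"gripper": 30, "delta_pos": [0, 0, 0], "dr": [0.1074, 0, 0]},
    {"gripper": 30, "delta_pos": [0, 0, 0], "dr": [0.1074, 0, 0]},
    {"gripper": 30, "delta_pos": [0, 0, 0], "dr": [0.1074, 0, 0]},
    {"gripper": 30, "delta_pos": [0, 0, 0], "dr": [0.1074, 0, 0]},
    {"gripper": 30, "delta_pos": [0, 0, 0], "dr": [0.1074, 0, 0]},
  ],
)

```text
t: 24.6
ee_pos: [515.4, -67.8, 46.0]
orientation: [0.137, 1.566, -0.137]
ft_force: [0.7, -0.6, -3.9]
width: 47.9
```

apply_moves(
  increments=[
    {"gripper": 30, "delta_pos": [0, 0, 0], "dr": [0.1074, 0, 0]},
    {"gripper": 30, "delta_pos": [0, 0, 0], "dr": [0.1074, 0, 0]},
    {"gripper": 30, "delta_pos": [0, 0, 0], "dr": [0.1074, 0, 0]},
    {"gripper": 30, "delta_pos": [0, 0, 0], "dr": [0.1074, 0, 0]},
    {"gripper": 30, "delta_pos": [0, 0, 0], "dr": [0.1074, 0, 0]},
  ],
)

```text
t: 25.02
ee_pos: [515.4, -67.6, 46.0]
orientation: [0.556, 1.498, -0.556]
ft_force: [-0.1, 1.1, -3.7]
width: 47.9
```

apply_moves(
  increments=[
    {"gripper": 30, "delta_pos": [0, 0, 0], "dr": [0.1074, 0, 0]},
    {"gripper": 30, "delta_pos": [0, 0, 0], "dr": [0.1074, 0, 0]},
    {"gripper": 30, "delta_pos": [0, 0, 0], "dr": [0.1074, 0, 0]},
    {"gripper": 30, "delta_pos": [0, 0, 0], "dr": [0.1074, 0, 0]},
    {"gripper": 30, "delta_pos": [0, 0, 0], "dr": [0.1074, 0, 0]},
  ],
)

```text
t: 25.43
ee_pos: [515.4, -67.6, 46.0]
orientation: [0.968, 1.345, -0.968]
ft_force: [1.1, 0.7, -3.5]
width: 48.0
```

apply_moves(
  increments=[
    {"gripper": 30, "delta_pos": [0, 0, 0], "dr": [0.1074, 0, 0]},
    {"gripper": 30, "delta_pos": [0, 0, 0], "dr": [0.1074, 0, 0]},
    {"gripper": 30, "delta_pos": [0, 0, 0], "dr": [0.1074, 0, 0]},
    {"gripper": 30, "delta_pos": [0, 0, 0], "dr": [0.1074, 0, 0]},
    {"gripper": 30, "delta_pos": [0, 0, 0], "dr": [0.1074, 0, 0]},
  ],
)

```text
t: 25.85
ee_pos: [515.3, -67.6, 46.0]
orientation: [1.365, 1.1, -1.365]
ft_force: [-1.1, -0.5, -3.5]
width: 48.1
```

```bash
python3 - <<'E'
from h import *
p,y=now()
plan(p,y,[*J(-44,-75),p[2]],-12,5)
plan([*J(-44,-75),p[2]],-12,[*J(-44,-75),18],-12,5)
E
```

```text
t 25.85 pos [515.3 -67.6  46. ] yaw -12.25 jig [-122.8  -75.2] Fjig [-1.1 -0.7] Fz -3.5 w 48.1 q6 0.06 tilt [ 0. -0. -1.]
5 rows delta_pos cm [-0.0, 1.572, -0.117] dr [np.float64(-0.0009), 0, 0]
5 rows delta_pos cm [0.56, 0.0, -0.0] dr [np.float64(-0.0), 0, 0]
```

apply_moves(
  increments=[
    {"gripper": 30, "delta_pos": [0, 1.57, -0.117], "dr": [0, 0, 0]},
    {"gripper": 30, "delta_pos": [0, 1.57, -0.117], "dr": [0, 0, 0]},
    {"gripper": 30, "delta_pos": [0, 1.57, -0.117], "dr": [0, 0, 0]},
    {"gripper": 30, "delta_pos": [0, 1.57, -0.117], "dr": [0, 0, 0]},
    {"gripper": 30, "delta_pos": [0, 1.57, -0.117], "dr": [0, 0, 0]},
  ],
)

```text
t: 26.27
ee_pos: [594.0, -78.2, 46.0]
orientation: [1.361, 1.103, -1.361]
ft_force: [-0.3, 0.1, -4.4]
width: 48.1
```

apply_moves(
  increments=[
    {"gripper": 30, "delta_pos": [0.7, 0, 0], "dr": [0, 0, 0]},
    {"gripper": 30, "delta_pos": [0.7, 0, 0], "dr": [0, 0, 0]},
    {"gripper": 30, "delta_pos": [0.7, 0, 0], "dr": [0, 0, 0]},
    {"gripper": 30, "delta_pos": [0.5, 0, 0], "dr": [0, 0, 0]},
    {"gripper": 30, "delta_pos": [0.2, 0, 0], "dr": [0, 0, 0]},
  ],
)

```text
t: 26.68
ee_pos: [591.4, -77.8, 16.1]
orientation: [1.36, 1.106, -1.363]
ft_force: [0.3, -0.1, -4.5]
width: 47.7
```

```bash
python3 - <<'E'
from h import *
p,y=now()
E
```

```text
t 26.68 pos [591.4 -77.8  16.1] yaw -11.94 jig [-46.1 -74.7] Fjig [ 0.3 -0.1] Fz -4.5 w 47.7 q6 0.06 tilt [-0.003  0.    -1.   ]
```

apply_moves(
  increments=[
    {"gripper": 30, "delta_pos": [0, 0.1, 0], "dr": [0, 0, 0]},
    {"gripper": 62, "delta_pos": [0, 0, 0], "dr": [0, 0, 0]},
    {"gripper": 62, "delta_pos": [0, 0, 0], "dr": [0, 0, 0]},
    {"gripper": 62, "delta_pos": [0, 0, 0], "dr": [0, 0, 0]},
    {"gripper": 62, "delta_pos": [0, 0, 0], "dr": [0, 0, 0]},
  ],
)

```text
t: 27.1
ee_pos: [594.9, -78.4, 18.3]
orientation: [1.362, 1.102, -1.36]
ft_force: [-0.1, -0.3, 0.3]
width: 54.4
```

apply_moves(
  increments=[
    {"gripper": 62, "delta_pos": [-0.8, 0, 0], "dr": [0, 0, 0]},
    {"gripper": 62, "delta_pos": [-1.0, 0, 0], "dr": [0, 0, 0]},
    {"gripper": 62, "delta_pos": [-1.0, 0, 0], "dr": [0, 0, 0]},
    {"gripper": 62, "delta_pos": [-1.0, 0, 0], "dr": [0, 0, 0]},
    {"gripper": 62, "delta_pos": [-0.6, 0, 0], "dr": [0, 0, 0]},
  ],
)

```text
t: 27.52
ee_pos: [595.2, -78.4, 63.7]
orientation: [1.362, 1.101, -1.359]
ft_force: [0.1, 0.1, 0.1]
width: 54.3
```

```bash
python3 - <<'E'
from h import *
p,y=now()
plan(p,y,[*J(-86,-140),60],-86.05,15)
d=look("e1","scene",(120,120,420,300),2.6)
P=cloud(d);H=P[...,2]; q=np.stack([(P[...,:2]-O)@EX,(P[...,:2]-O)@EY],-1)
m=((H>25)&(H<33)&(q[...,0]<-5)&(q[...,0]>-100)&(abs(q[...,1]+75)<130)).astype(np.uint8)
n,l,s,k=cv2.connectedComponentsWithStats(m)
for i in range(1,n):
    if s[i,4]>60: print(k[i].round(),s[i,4],cv2.minAreaRect(q[l==i].astype(np.float32)))
E
```

```text
t 27.52 pos [595.2 -78.4  63.7] yaw -11.95 jig [-42.3 -74.8] Fjig [0.1 0.1] Fz 0.1 w 54.3 q6 0.06 tilt [ 0.002 -0.    -1.   ]
15 rows delta_pos cm [0.025, 0.045, 0.56] dr [np.float64(0.0862), 0, 0]
[227. 209.] 709 ((-42.603553771972656, -68.73395538330078), (203.24951171875, 54.33730697631836), 85.96815490722656)
```

```bash
python3 - <<'E'
from h import *
p,y=now()
plan(p,y,[*J(-81,-136),60],-86.05,15)
E
```

```text
t 27.57 pos [595.7 -78.5  64.4] yaw -11.95 jig [-41.8 -74.8] Fjig [-0.1  0.7] Fz 0.7 w 54.4 q6 0.06 tilt [ 0.004 -0.001 -1.   ]
15 rows delta_pos cm [0.029, 0.053, 0.517] dr [np.float64(0.0862), 0, 0]
```

apply_moves(
  increments=[
    {"gripper": 100, "delta_pos": [0.03, 0.053, 0.517], "dr": [0.0862, 0, 0]},
    {"gripper": 100, "delta_pos": [0.03, 0.053, 0.517], "dr": [0.0862, 0, 0]},
    {"gripper": 100, "delta_pos": [0.03, 0.053, 0.517], "dr": [0.0862, 0, 0]},
    {"gripper": 100, "delta_pos": [0.03, 0.053, 0.517], "dr": [0.0862, 0, 0]},
    {"gripper": 100, "delta_pos": [0.03, 0.053, 0.517], "dr": [0.0862, 0, 0]},
  ],
)

```text
t: 27.98
ee_pos: [587.2, -103.3, 60.3]
orientation: [1.666, 0.832, -1.665]
ft_force: [-0.6, 0.6, -0.9]
width: 84.1
```

apply_moves(
  increments=[
    {"gripper": 100, "delta_pos": [0.03, 0.053, 0.517], "dr": [0.0862, 0, 0]},
    {"gripper": 100, "delta_pos": [0.03, 0.053, 0.517], "dr": [0.0862, 0, 0]},
    {"gripper": 100, "delta_pos": [0.03, 0.053, 0.517], "dr": [0.0862, 0, 0]},
    {"gripper": 100, "delta_pos": [0.03, 0.053, 0.517], "dr": [0.0862, 0, 0]},
    {"gripper": 100, "delta_pos": [0.03, 0.053, 0.517], "dr": [0.0862, 0, 0]},
  ],
)

```text
t: 28.4
ee_pos: [570.3, -122.9, 58.8]
orientation: [1.944, 0.492, -1.944]
ft_force: [-0.1, 0.7, -0.5]
width: 87.6
```

apply_moves(
  increments=[
    {"gripper": 100, "delta_pos": [0.03, 0.053, 0.517], "dr": [0.0862, 0, 0]},
    {"gripper": 100, "delta_pos": [0.03, 0.053, 0.517], "dr": [0.0862, 0, 0]},
    {"gripper": 100, "delta_pos": [0.03, 0.053, 0.517], "dr": [0.0862, 0, 0]},
    {"gripper": 100, "delta_pos": [0.03, 0.053, 0.517], "dr": [0.0862, 0, 0]},
    {"gripper": 100, "delta_pos": [0.03, 0.053, 0.517], "dr": [0.0862, 0, 0]},
  ],
)

```text
t: 28.82
ee_pos: [546.7, -133.6, 57.3]
orientation: [2.189, 0.071, -2.188]
ft_force: [0.5, 0.4, 0.0]
width: 88.0
```

```bash
python3 - <<'E'
from h import *
p,y=now()
plan(p,y,[*J(-81,-136),15.5],-86.05,5)
d=look("e2","top",(170,90,370,230),4)
blank(d,240,280)
E
```

```text
t 28.82 pos [ 546.7 -133.6   57.3] yaw -86.28 jig [ -82.5 -136.2] Fjig [0.5 0.5] Fz 0.0 w 88.0 q6 1.25 tilt [ 0. -0. -1.]
5 rows delta_pos cm [0.835, 0.003, -0.03] dr [np.float64(-0.0008), 0, 0]
far x at y -10.4 -14.4 slope deg 3.76 sd 0.77
near x at y -16.8 -62.86 slope deg 4.55 sd 2.91
y range -49.5 30.2
```

View pics/e2.png

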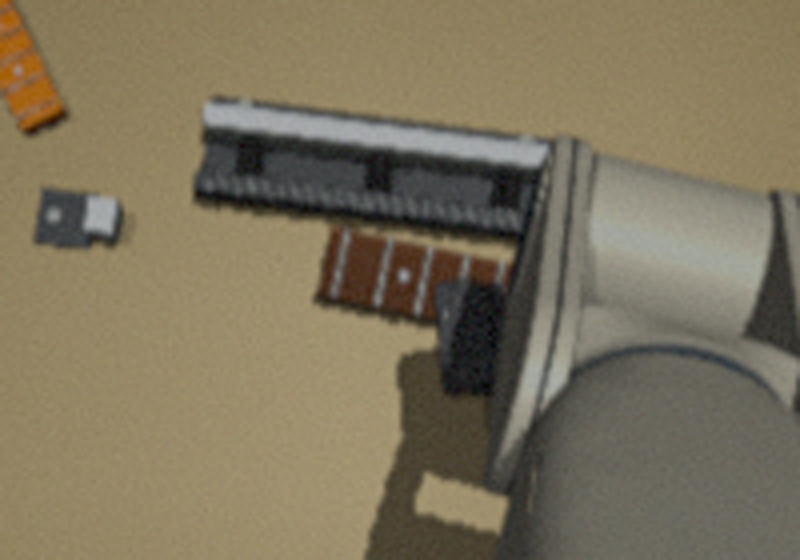

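The blank lies with its wide-fret end at the left (crop 340,265), so it is turned end for end. It is about 4° nose-in with the front near the file. I'll descend and push it in.

apply_moves(
  increments=[
    {"gripper": 100, "delta_pos": [0.82, 0, 0], "dr": [0, 0, 0]},
    {"gripper": 100, "delta_pos": [0.82, 0, 0], "dr": [0, 0, 0]},
    {"gripper": 100, "delta_pos": [0.82, 0, 0], "dr": [0, 0, 0]},
    {"gripper": 100, "delta_pos": [0.82, 0, 0], "dr": [0, 0, 0]},
    {"gripper": 100, "delta_pos": [0.82, 0, 0], "dr": [0, 0, 0]},
  ],
)

```text
t: 29.28
ee_pos: [546.8, -133.2, 14.8]
orientation: [2.185, 0.077, -2.186]
ft_force: [-0.1, -0.7, 0.2]
width: 87.6
```

apply_moves(
  increments=[
    {"gripper": 100, "delta_pos": [0, 0.104, -0.489], "dr": [0, 0, 0]},
    {"gripper": 100, "delta_pos": [0, 0.104, -0.489], "dr": [0, 0, 0]},
    {"gripper": 100, "delta_pos": [0, 0.104, -0.489], "dr": [0, 0, 0]},
    {"gripper": 100, "delta_pos": [0, 0.104, -0.489], "dr": [0, 0, 0]},
    {"gripper": 100, "delta_pos": [0, 0.104, -0.489], "dr": [0, 0, 0]},
  ],
)

```text
t: 29.7
ee_pos: [572.1, -137.0, 16.2]
orientation: [2.186, 0.076, -2.186]
ft_force: [-2.3, -0.5, -1.5]
width: 87.9
```

```bash
python3 - <<'E'
from h import *
p,y=now()
d=look("e3","top",(170,90,370,230),4)
blank(d,240,275)
E
```

```text
t 29.7 pos [ 572.1 -137.    16.2] yaw -86.01 jig [ -56.9 -136. ] Fjig [-2.3 -0.8] Fz -1.5 w 87.9 q6 1.25 tilt [-0. -0. -1.]
far x at y -6.4 -4.86 slope deg 0.42 sd 0.99
near x at y -12.7 -52.92 slope deg 2.14 sd 2.6
y range -36.3 31.0
```

apply_moves(
  increments=[
    {"gripper": 100, "delta_pos": [-0.01, 0.03, -0.137], "dr": [0, 0, 0]},
    {"gripper": 100, "delta_pos": [-0.01, 0.03, -0.137], "dr": [0, 0, 0]},
    {"gripper": 100, "delta_pos": [-0.01, 0.03, -0.137], "dr": [0, 0, 0]},
    {"gripper": 100, "delta_pos": [-0.01, 0.03, -0.137], "dr": [0, 0, 0]},
    {"gripper": 100, "delta_pos": [-0.01, 0.03, -0.137], "dr": [0, 0, 0]},
  ],
)

```text
t: 30.17
ee_pos: [578.8, -137.9, 16.6]
orientation: [2.186, 0.076, -2.186]
ft_force: [-1.7, 0.3, -1.2]
width: 87.7
```

```bash
python3 - <<'E'
from h import *
p,y=now()
d=look("e4","top",(170,90,370,230),4)
blank(d,240,275)
E
```

```text
t 30.17 pos [ 578.8 -137.9   16.6] yaw -86.03 jig [ -50.1 -136. ] Fjig [-1.8  0.1] Fz -1.2 w 87.7 q6 1.25 tilt [ 0. -0. -1.]
far x at y -5.7 -0.96 slope deg 0.18 sd 1.39
near x at y -11.9 -47.94 slope deg -2.6 sd 1.91
y range -35.6 31.0
```

apply_moves(
  increments=[
    {"gripper": 100, "delta_pos": [-0.01, 0.015, -0.07], "dr": [0, 0, 0]},
    {"gripper": 100, "delta_pos": [-0.01, 0.015, -0.07], "dr": [0, 0, 0]},
    {"gripper": 100, "delta_pos": [-0.01, 0.015, -0.07], "dr": [0, 0, 0]},
    {"gripper": 100, "delta_pos": [-0.01, 0.015, -0.07], "dr": [0, 0, 0]},
    {"gripper": 100, "delta_pos": [-0.01, 0.015, -0.07], "dr": [0, 0, 0]},
  ],
)

```text
t: 30.63
ee_pos: [581.2, -138.1, 16.7]
orientation: [2.184, 0.077, -2.189]
ft_force: [-5.2, 1.7, -0.8]
width: 87.8
```

```bash
python3 - <<'E'
from h import *
p,y=now()
d=look("e5","top",(170,90,370,230),4)
blank(d,240,275)
E
```

```text
t 30.63 pos [ 581.2 -138.1   16.7] yaw -86.02 jig [ -47.7 -135.8] Fjig [-5.4  1. ] Fz -0.8 w 87.8 q6 1.25 tilt [-0.002  0.001 -1.   ]
far x at y -4.1 -0.65 slope deg 0.46 sd 0.93
near x at y -10.1 -46.43 slope deg -0.03 sd 0.86
y range -35.3 31.5
```

apply_moves(
  increments=[
    {"gripper": 100, "delta_pos": [-0.02, 0.013, -0.06], "dr": [0, 0, 0]},
    {"gripper": 100, "delta_pos": [-0.02, 0.013, -0.06], "dr": [0, 0, 0]},
    {"gripper": 100, "delta_pos": [0, -0.2, -0.043], "dr": [0, 0, 0]},
    {"gripper": 100, "delta_pos": [0, -0.29, -0.062], "dr": [0, 0, 0]},
    {"gripper": 100, "delta_pos": [0, -0.29, -0.062], "dr": [0, 0, 0]},
  ],
)

```text
t: 31.1
ee_pos: [583.1, -131.3, 17.1]
orientation: [2.183, 0.076, -2.189]
ft_force: [-7.2, -4.6, -1.0]
width: 87.7
```

```bash
python3 - <<'E'
from h import *
p,y=now()
d=look("e6","top",(170,90,370,230),4)
blank(d,236,275)
E
```

```text
t 31.1 pos [ 583.1 -131.3   17.1] yaw -86.0 jig [ -46.8 -128.8] Fjig [-6.5 -5.5] Fz -1.0 w 87.7 q6 1.26 tilt [-0.003 -0.001 -1.   ]
far x at y -3.1 -0.29 slope deg 0.1 sd 0.95
near x at y -9.0 -45.73 slope deg -0.32 sd 1.02
y range -35.3 31.8
```

apply_moves(
  increments=[
    {"gripper": 100, "delta_pos": [0, -0.39, -0.083], "dr": [0, 0, 0]},
    {"gripper": 100, "delta_pos": [0, -0.49, -0.104], "dr": [0, 0, 0]},
    {"gripper": 100, "delta_pos": [0, -0.49, -0.104], "dr": [0, 0, 0]},
    {"gripper": 100, "delta_pos": [0, -0.49, -0.104], "dr": [0, 0, 0]},
    {"gripper": 100, "delta_pos": [0, -0.49, -0.104], "dr": [0, 0, 0]},
  ],
)

```text
t: 31.57
ee_pos: [586.6, -107.5, 17.1]
orientation: [2.183, 0.076, -2.188]
ft_force: [-6.6, -5.7, -1.3]
width: 88.1
```

```bash
python3 - <<'E'
from h import *
p,y=now()
E
```

```text
t 31.57 pos [ 586.6 -107.5   17.1] yaw -86.01 jig [ -46.6 -104.8] Fjig [-5.8 -6.5] Fz -1.3 w 88.1 q6 1.3 tilt [-0.002 -0.001 -1.   ]
```

apply_moves(
  increments=[
    {"gripper": 100, "delta_pos": [0, -0.49, -0.112], "dr": [0, 0, 0]},
    {"gripper": 100, "delta_pos": [0, -0.49, -0.112], "dr": [0, 0, 0]},
    {"gripper": 100, "delta_pos": [0, -0.49, -0.112], "dr": [0, 0, 0]},
    {"gripper": 100, "delta_pos": [0, -0.49, -0.112], "dr": [0, 0, 0]},
    {"gripper": 100, "delta_pos": [0, -0.49, -0.104], "dr": [0, 0, 0]},
  ],
)

```text
t: 31.98
ee_pos: [590.3, -82.8, 17.1]
orientation: [2.183, 0.075, -2.189]
ft_force: [-6.8, -6.1, -0.1]
width: 88.1
```

apply_moves(
  increments=[
    {"gripper": 100, "delta_pos": [0, -0.49, -0.104], "dr": [0, 0, 0]},
    {"gripper": 100, "delta_pos": [0, -0.49, -0.104], "dr": [0, 0, 0]},
    {"gripper": 100, "delta_pos": [0, -0.49, -0.104], "dr": [0, 0, 0]},
    {"gripper": 100, "delta_pos": [0, -0.49, -0.104], "dr": [0, 0, 0]},
    {"gripper": 100, "delta_pos": [0, -0.49, -0.104], "dr": [0, 0, 0]},
  ],
)

```text
t: 32.4
ee_pos: [593.7, -58.0, 17.1]
orientation: [2.182, 0.075, -2.189]
ft_force: [-7.5, -6.7, 0.4]
width: 87.7
```

```bash
python3 - <<'E'
from h import *
p,y=now()
E
```

```text
t 32.4 pos [593.7 -58.   17.1] yaw -86.01 jig [-46.5 -54.8] Fjig [-6.5 -7.7] Fz 0.4 w 87.7 q6 1.39 tilt [-0.003 -0.001 -1.   ]
```

Steady at 6.5 N. Continuing towards the stop, 70 mm to go.

apply_moves(
  increments=[
    {"gripper": 100, "delta_pos": [0, -0.49, -0.106], "dr": [0, 0, 0]},
    {"gripper": 100, "delta_pos": [0, -0.49, -0.106], "dr": [0, 0, 0]},
    {"gripper": 100, "delta_pos": [0, -0.49, -0.106], "dr": [0, 0, 0]},
    {"gripper": 100, "delta_pos": [0, -0.49, -0.106], "dr": [0, 0, 0]},
    {"gripper": 100, "delta_pos": [0, -0.49, -0.106], "dr": [0, 0, 0]},
  ],
)

```text
t: 32.82
ee_pos: [597.2, -33.2, 17.1]
orientation: [2.182, 0.075, -2.189]
ft_force: [-6.8, -6.5, 0.5]
width: 87.8
```

apply_moves(
  increments=[
    {"gripper": 100, "delta_pos": [-0.01, -0.49, -0.106], "dr": [0, 0, 0]},
    {"gripper": 100, "delta_pos": [-0.01, -0.49, -0.106], "dr": [0, 0, 0]},
    {"gripper": 100, "delta_pos": [-0.01, -0.49, -0.106], "dr": [0, 0, 0]},
    {"gripper": 100, "delta_pos": [-0.01, -0.49, -0.106], "dr": [0, 0, 0]},
    {"gripper": 100, "delta_pos": [-0.01, -0.49, -0.106], "dr": [0, 0, 0]},
  ],
)

```text
t: 33.23
ee_pos: [600.6, -8.1, 17.2]
orientation: [2.182, 0.075, -2.19]
ft_force: [-6.8, -3.4, -2.7]
width: 87.9
```

apply_moves(
  increments=[
    {"gripper": 100, "delta_pos": [0, -0.29, -0.062], "dr": [0, 0, 0]},
    {"gripper": 100, "delta_pos": [0, -0.25, -0.053], "dr": [0, 0, 0]},
    {"gripper": 100, "delta_pos": [0, -0.25, -0.053], "dr": [0, 0, 0]},
    {"gripper": 100, "delta_pos": [0, -0.2, -0.043], "dr": [0, 0, 0]},
    {"gripper": 100, "delta_pos": [0, -0.2, -0.043], "dr": [0, 0, 0]},
  ],
)

```text
t: 33.65
ee_pos: [602.3, 3.9, 17.2]
orientation: [2.182, 0.076, -2.19]
ft_force: [-6.8, -4.1, -1.8]
width: 87.8
```

```bash
python3 - <<'E'
from h import *
p,y=now()
E
```

```text
t 33.65 pos [602.3   3.9  17.2] yaw -86.0 jig [-46.8   7.7] Fjig [-6.2 -5. ] Fz -1.8 w 87.8 q6 1.49 tilt [-0.004 -0.001 -1.   ]
```

apply_moves(
  increments=[
    {"gripper": 100, "delta_pos": [0, -0.15, -0.032], "dr": [0, 0, 0]},
    {"gripper": 100, "delta_pos": [0, -0.15, -0.032], "dr": [0, 0, 0]},
    {"gripper": 100, "delta_pos": [0, -0.15, -0.032], "dr": [0, 0, 0]},
    {"gripper": 100, "delta_pos": [0, -0.15, -0.032], "dr": [0, 0, 0]},
    {"gripper": 100, "delta_pos": [0, -0.1, -0.021], "dr": [0, 0, 0]},
  ],
)

```text
t: 34.07
ee_pos: [603.3, 10.9, 17.2]
orientation: [2.182, 0.076, -2.19]
ft_force: [-6.2, -5.1, -2.8]
width: 87.8
```

apply_moves(
  increments=[
    {"gripper": 100, "delta_pos": [0, -0.05, -0.011], "dr": [0, 0, 0]},
    {"gripper": 100, "delta_pos": [0, -0.05, -0.011], "dr": [0, 0, 0]},
    {"gripper": 100, "delta_pos": [0, -0.05, -0.011], "dr": [0, 0, 0]},
    {"gripper": 100, "delta_pos": [0, 0, 0], "dr": [0, 0, 0]},
    {"gripper": 100, "delta_pos": [0, 0, 0], "dr": [0, 0, 0]},
  ],
)

```text
t: 34.48
ee_pos: [603.4, 11.9, 17.2]
orientation: [2.181, 0.075, -2.19]
ft_force: [-7.2, -7.6, -2.8]
width: 87.7
```

```bash
python3 - <<'E'
from h import *
p,y=now()
E
```

```text
t 34.48 pos [603.4  11.9  17.2] yaw -86.01 jig [-46.8  15.8] Fjig [-6.1 -8.5] Fz -2.8 w 87.7 q6 1.5 tilt [-0.004 -0.001 -1.   ]
```

apply_moves(
  increments=[
    {"gripper": 100, "delta_pos": [0, -0.06, -0.013], "dr": [0, 0, 0]},
    {"gripper": 100, "delta_pos": [0, -0.06, -0.013], "dr": [0, 0, 0]},
    {"gripper": 100, "delta_pos": [0, 0, 0], "dr": [0, 0, 0]},
    {"gripper": 100, "delta_pos": [0, 0, 0], "dr": [0, 0, 0]},
    {"gripper": 100, "delta_pos": [0, 0, 0], "dr": [0, 0, 0]},
  ],
)

```text
t: 34.9
ee_pos: [603.4, 12.0, 17.2]
orientation: [2.18, 0.074, -2.19]
ft_force: [-7.3, -13.6, -1.5]
width: 87.8
```

```bash
python3 - <<'E'
from h import *
p,y=now()
E
```

```text
t 34.9 pos [603.4  12.   17.2] yaw -86.01 jig [-46.8  15.9] Fjig [ -5.3 -14.5] Fz -1.5 w 87.8 q6 1.51 tilt [-0.004 -0.002 -1.   ]
```

apply_moves(
  increments=[
    {"gripper": 100, "delta_pos": [0, 0.08, 0.017], "dr": [0, 0, 0]},
    {"gripper": 100, "delta_pos": [0, 0.04, 0.01], "dr": [0, 0, 0]},
    {"gripper": 100, "delta_pos": [0, 0, 0], "dr": [0, 0, 0]},
    {"gripper": 100, "delta_pos": [0, -0.02, 0.1], "dr": [0, 0, 0]},
    {"gripper": 100, "delta_pos": [0, -0.02, 0.1], "dr": [0, 0, 0]},
  ],
)

```text
t: 35.32
ee_pos: [602.8, 12.0, 17.5]
orientation: [2.185, 0.074, -2.187]
ft_force: [-1.6, -8.5, -2.0]
width: 87.8
```

apply_moves(
  increments=[
    {"gripper": 100, "delta_pos": [0, -0.02, 0.1], "dr": [0, 0, 0]},
    {"gripper": 100, "delta_pos": [0, 0, 0.1], "dr": [0, 0, 0]},
    {"gripper": 100, "delta_pos": [0, 0.1, 0.15], "dr": [0, 0, 0]},
    {"gripper": 100, "delta_pos": [0, 0.3, 0.4], "dr": [0, 0, 0]},
    {"gripper": 100, "delta_pos": [0, 0.5, 0.6], "dr": [0, 0, 0]},
  ],
)

```text
t: 35.73
ee_pos: [591.7, 3.7, 18.5]
orientation: [2.189, 0.076, -2.183]
ft_force: [-0.2, -0.1, 0.5]
width: 87.7
```

apply_moves(
  increments=[
    {"gripper": 100, "delta_pos": [0, 0.4, 0.8], "dr": [0, 0, 0]},
    {"gripper": 100, "delta_pos": [0, 0, 0.8], "dr": [0, 0, 0]},
    {"gripper": 100, "delta_pos": [-1.5, 0, 0], "dr": [0, 0, 0]},
    {"gripper": 100, "delta_pos": [-2, 0, 0], "dr": [0, 0, 0]},
    {"gripper": 100, "delta_pos": [-2, 0, 0], "dr": [0, 0, 0]},
  ],
)

```text
t: 36.15
ee_pos: [573.3, -1.7, 73.1]
orientation: [2.184, 0.076, -2.188]
ft_force: [0.2, -1.0, 0.3]
width: 87.8
```

apply_moves(
  increments=[
    {"gripper": 100, "delta_pos": [-2, 0, 2], "dr": [0, 0, 0]},
    {"gripper": 100, "delta_pos": [-2, 0, 2], "dr": [0, 0, 0]},
    {"gripper": 100, "delta_pos": [-2, 0, 3], "dr": [0, 0, 0]},
    {"gripper": 100, "delta_pos": [-1, 0, 3], "dr": [0, 0, 0]},
    {"gripper": 100, "delta_pos": [0, 0, 3], "dr": [0, 0, 0]},
  ],
)

```text
t: 36.57
ee_pos: [444.5, -10.7, 144.9]
orientation: [2.191, 0.075, -2.182]
ft_force: [-0.1, -0.2, 0.2]
width: 88.0
```

```bash
python3 - <<'E'
from h import *
p,y=now()
d=look("f1","top",(150,90,350,230),4); s=look("f1s","scene",(120,120,420,300),2.6)
P=cloud(s);H=P[...,2]; q=np.stack([(P[...,:2]-O)@EX,(P[...,:2]-O)@EY],-1)
m=((H>25)&(H<33)&(q[...,0]<-3)&(q[...,0]>-100)&(q[...,1]>-130)&(q[...,1]<172)).astype(np.uint8)
n,l,st,k=cv2.connectedComponentsWithStats(m)
for i in range(1,n):
    if st[i,4]>60: print(k[i].round(),st[i,4],cv2.minAreaRect(q[l==i].astype(np.float32)))
E
```

```text
t 36.57 pos [444.5 -10.7 144.9] yaw -86.03 jig [-201.   -28.8] Fjig [-0.1 -0.2] Fz 0.2 w 88.0 q6 1.45 tilt [ 0.004 -0.    -1.   ]
[264. 229.] 741 ((-25.980825424194336, 72.75186157226562), (197.7292022705078, 44.2216682434082), 89.38082122802734)
```

View pics/f1.png

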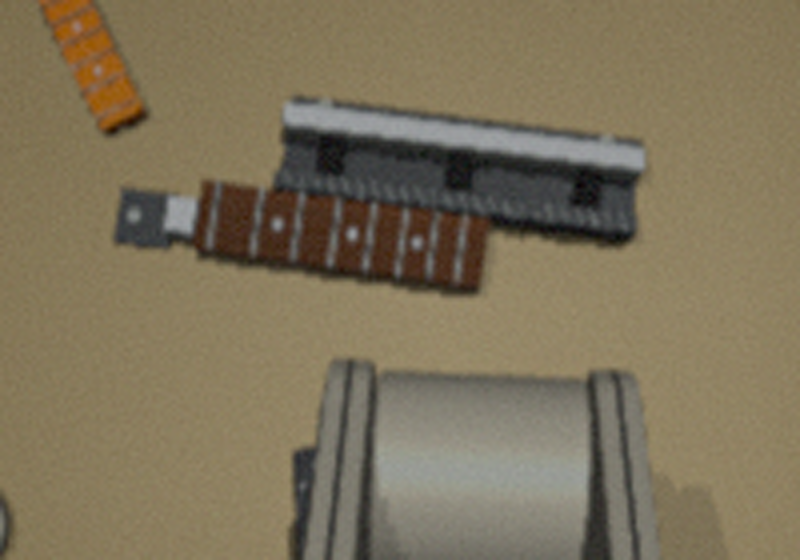

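View pics/f1s.png

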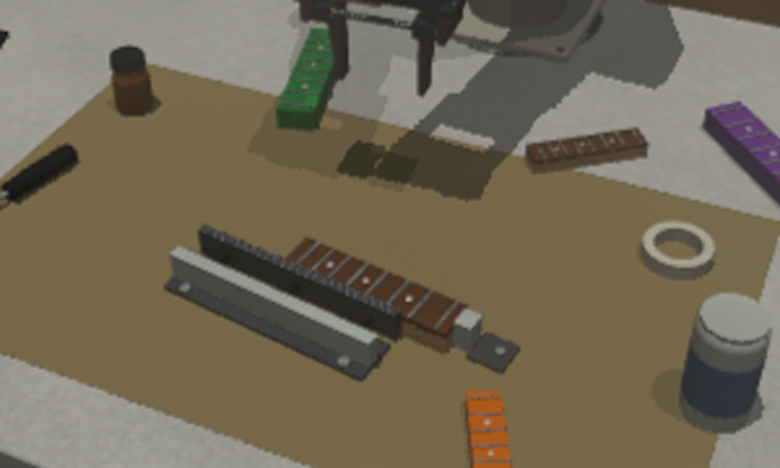

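Top crop: the blank spans crop (200–487, 185–290), its front against the post at (182,213), its far edge on the file and its wide frets at the stop. The scene crop agrees and the bystanders are in place. One numeric check, then I'll hand in.

```bash
python3 - <<'E'
from h import *
from workcell import ctrl
d=dict(np.load("pics/f1.npz")); P=cloud(d);H=P[...,2]; q=np.stack([(P[...,:2]-O)@EX,(P[...,:2]-O)@EY],-1)
blank(d,201,271)
def cen(d):
    P=cloud(d);H=P[...,2];r={}
    for n,(x,y,z) in dict(can=(623,397,90),jar=(426,-354,60),tape=(437,334,15),driver=(647,-387,15)).items():
        m=(H>z)&(H<130)&(np.hypot(P[...,0]-x,P[...,1]-y)<(110 if n in("driver","can") else 50)); r[n]=P[m][:,:2].mean(0).round(1)
    return r
print(cen(dict(np.load("pics/top0.npz")))); print(cen(d)); print(now())
ctrl.close_job()
E
```

```text
far x at y 69.3 -0.45 slope deg 0.18 sd 1.51
near x at y 62.9 -46.65 slope deg 0.1 sd 1.99
y range -23.0 169.2
{'can': array([631.4, 413.2]), 'jar': array([ 427.2, -364. ]), 'tape': array([436.2, 334.8]), 'driver': array([ 614.3, -381.5])}
{'can': array([631.4, 413.1]), 'jar': array([ 427.1, -364. ]), 'tape': array([436.4, 334.9]), 'driver': array([ 612.4, -380.9])}
t 36.67 pos [439.5 -10.6 143. ] yaw -86.05 jig [-205.9  -29.4] Fjig [-0.6  0. ] Fz -0.5 w 88.2 q6 1.45 tilt [-0.004  0.    -1.   ]
(array([439.4812258 , -10.57438475, 142.95744707]), np.float64(-86.0513839166825))
the job is handed in; nothing more can be done
```

Both long edges of the blank have been run along the file to the stop, edge1 first and then edge2, and the job is handed in at about 36.7 s.

**Passes:** I pushed the blank from the robot side and from its rear end at once, then turned it end for end with one regrip between passes. While sliding, the side force was about 7–8 N on the first pass and 6–7 N on the second. The stop showed on both passes as a rise in the push force at the same tool position. The second pass started with about 45 mm of the blank sticking out before the file.

**Last checks:**
- The blank lies within about 0.5 mm of the file face and 0.2° of parallel to it, close to the measuring limit, with its end at the stop post in both views. The top-view mask read its front end at y 169 instead of 175 because I cut off the image columns there.
- The can, jar and tape moved less than 0.3 mm. The driver reading changed by about 2 mm, which I take as image noise; the arm was never near it.
- The gripper is clear of everything.

**What did not go smoothly:**
- When I first set the blank down, it was pressed on the bench with about 47 N at the wrist.
- Before the first pass it went in about 6° askew at the file's entry corner, with up to 16 N of tool force. I squared it up before sliding, and the force stayed under the 25 N limit.

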